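# Pack bearings in a transport case and pin its lid down with a mallet

## Task

Lift the lid of the aluminium transport case right open until it rests on its stop, put all the bearings from the cardboard sheet into the case, and then let the lid down gently without slamming it. With the lid fully shut, take the mallet and drive both lid pins fully home with it (never press them with the fingers), then stand the mallet back on its head on the rubber mat; leave the other things on the bench where they are.

Things in the scene. Friction and masses are not known exactly. Their poses are not given: they have to be found in the camera images.
- case: Open aluminium transport case fixed to the bench, 160 (x) x 240 (y) x 65 (z) mm outside, walls and floor 5 mm, with a steel lug (46 x 36 x 30 mm, flush with the rim) on its left and right sides. Origin: centre of its underside; -x is its front (handle side), the lid hinges along its +x rim.
- case_floor (a point): Centre of the case's inner floor (5 mm above the bench); clear floor 150 x 230 mm, 60 mm deep to the rim. Axes as the case.
- lid (a joint): Lid angle, rad: 0 shut, 1.75 fully open on its stop (leaning back 10 degrees past upright, where it stays by itself; let go below about 1.6 it falls shut). The lid is a 165 x 244 x 8 mm plate of about 0.4 kg on a nearly frictionless hinge; lifting takes about 2 N at the bar.
- lid_hinge (a point): Midpoint of the lid's hinge line, on the case's +x rim 65 mm above the bench, 80 mm from the case's origin along its x. The hinge line runs along the case's y. Opening swings the front up and over towards the case's +x.
- lid_bar (a point): Middle of the lid's handle: a round steel bar 12 mm thick, clear 98 mm along the case's y, in the plane of the lid, 45 mm before its front edge, on an arm at each end. 210 mm from the hinge line; 69 mm above the bench with the lid shut. Pinched from above across the bar, it turns in the fingers as the lid swings.
- pin_left (a joint): Spring drive pin on the lid's left ear (the case's +y side). Joint value: how far it is driven down, 0 to 0.014 m (0.014 = fully home, its head then 1 mm above the ear). It starts 0 to 3 mm down, is held by friction wherever it is left, and about 7 N rising to 11 N moves it down.
- pin_left_head (a point): Centre of the top face of the left pin's round steel head (20 mm diameter, 5 mm thick). It is carried by the lid; with the lid shut and the pin wholly up it stands 20 mm over the lid's top, fully driven 6 mm. In the case's frame with the lid shut it is at x = -20 mm, y = +140 mm.
- pin_right (a joint): Spring drive pin on the lid's right ear (the case's -y side). Joint value: how far it is driven down, 0 to 0.014 m (0.014 = fully home, its head then 1 mm above the ear). It starts 0 to 3 mm down, is held by friction wherever it is left, and about 7 N rising to 11 N moves it down.
- pin_right_head (a point): Centre of the top face of the right pin's round steel head (20 mm diameter, 5 mm thick). It is carried by the lid; with the lid shut and the pin wholly up it stands 20 mm over the lid's top, fully driven 6 mm. In the case's frame with the lid shut it is at x = -20 mm, y = -140 mm.
- mallet: Mallet standing on a face of its head: black upright cylinder 50 mm wide, 72 mm tall, with a steel band; level wooden handle 22 mm wide, 26 mm high, its middle 36 mm above the lower face, reaching 180 mm from the head's axis. About 0.4 kg, centre of mass some 17 mm from that axis. Origin: centre of the lower face; z up, the handle points along -x.
- mallet_grip (a point): Point in the middle of the mallet's handle 52 mm from the head's axis, 36 mm above the lower striking face; good to grip across the handle (22 mm, along the mallet's y) from above.
- mat: Black rubber mat, 180 x 180 x 4 mm, fixed flat on the bench. Origin: centre of its underside.
- sheet: Sheet of brown cardboard, 180 x 180 x 4 mm, fixed flat on the bench; the bearings start on it. Origin: centre of its underside.
- bearing1: Sealed steel ball bearing, a flat disc 42 mm in diameter and 16 mm thick with a dark seal ring and dark bore on its faces, about 90 g, lying flat on or near the cardboard sheet (some of the four may be absent). Origin: centre of its underside; z up.
- bearing2: Sealed steel ball bearing, a flat disc 42 mm in diameter and 16 mm thick with a dark seal ring and dark bore on its faces, about 90 g, lying flat on or near the cardboard sheet (some of the four may be absent). Origin: centre of its underside; z up.
- bearing3: Sealed steel ball bearing, a flat disc 42 mm in diameter and 16 mm thick with a dark seal ring and dark bore on its faces, about 90 g, lying flat on or near the cardboard sheet (some of the four may be absent). Origin: centre of its underside; z up.
- bearing4: Sealed steel ball bearing, a flat disc 42 mm in diameter and 16 mm thick with a dark seal ring and dark bore on its faces, about 90 g, lying flat on or near the cardboard sheet (some of the four may be absent). Origin: centre of its underside; z up.
- picking_bin: Bystander: black open picking bin 130 x 100 x 60 mm with small parts. Origin: centre of its underside.
- blue_carton: Bystander: flat blue carton 150 x 150 x 28 mm. Origin: centre of its underside.
- grease_can: Bystander: grey can 60 mm in diameter, 100 mm tall. Origin: centre of its underside.
Things that resemble listed ones, but are neither listed nor needed, are in the scene too. What is shaped like the mallet but white is not meant.

How it is judged:
By the outcome, as a careful person would: the job done as asked, in the order asked, and still so for the second after the job is handed in, with the robot touching nothing.
Of bearing1, bearing2, bearing3, bearing4 only 2 to 4 are there at a start; the rules pass over those that are not, and their reading is None.
At some moment in a run one of bearing1, bearing2, bearing3, bearing4 may be knocked a few centimetres aside while the robot is not near it.
It also fails if it takes over 210 s, if anything falls off the work surface, if the arm or the gripper's body presses on something with over 40 N, if the wrist force passes 120 N, or if a joint passes its speed limit or range.

## Robot

A 6-joint arm with a two-finger parallel gripper is mounted at the origin on the work surface. World frame = base frame: x ahead of the robot, y to its left, z up, the work surface at z = 0. Lengths are in m, angles in rad, forces in N, time in s.
With the tool pointing down it reaches from about 0.25 to 0.8 m from the base axis. Payload 3.9 kg.
Tool frame: the origin (TCP) lies at the very end of the fingers, on their centre line; the grasp point (between the pads) lies 19 mm behind it; z points along the fingers, y is the line along which they close (so a half turn about z gives the same grasp; the last joint's range is limited). The gripper opens to 85 mm and grips with 20 to 120 N. Pads are 22 mm wide; open, the fingers measure 114 mm over their backs; the gripper's body (76 mm by 85 mm) begins 54 mm behind the grasp point. The pads swing forward as they close: fully open they stand 13 mm farther back than shut.
Start: joints at [-1.208, 0.26, -0.138, 1.173, 0, 1.571], TCP at [0.186, -0.491, 0.231] pointing down, gripper open.
Joint ranges: [-2.78, 2.78], [-0.83, 1.72], [-1.28, 1.37], [-1.9, 2.12], [-1.57, 1.48], [-3.14, 3.14]. Speed limits (rad/s): [2.57, 2.57, 3.14, 3.14, 3.14, 3.14].

## Interface

Orientations are given as a unit quaternion [w, x, y, z].
In Python, from plant import r gives the robot as it stands.
- The arm moves only by the tool send_rows, never from a script. Its argument "rows" is a list that holds one entry, the list of rows, each a list of 5 numbers: the shift along the tool's x, y, z in m, then the turn about the tool's z in degrees, then the closure, from 0 (fully open) to 1 (shut). In form: [[[tx, ty, tz, yaw, claw], ...]]. A call has 1 to 8 rows; each row is the pose to reach, as a shift and turn from the pose commanded when the call began, along the tool's axes at that moment; what a row does not reach only later rows make up. A row lasts 1/12 s, in which the tool goes at most 41.7 mm and 7.16 degrees, less where a joint would pass 70% of its speed; a pose out of reach is approached as far as the arm can. A call with a gripper value outside its range is refused whole. The fingers move at their own pace and stop on an object; "force" is the grip in N (left out, the last holds). Time passes only in rows, so rows that repeat a pose let the fingers close. It gives the time, the measured TCP pose, the force, the opening and the grip force at its end, in the units of the state.
- r.observe(): the state, without advancing time (a new reading comes with each control period).
- r.camera(name): name is "scene" or "top" or "wrist"; returns the picture (480x640x3 uint8, red, green, blue); there is no depth.
- r.get_calibration(name): a dict with "K" (3x3 intrinsics, pixels), "view" (4x4, takes a point from world to camera coordinates). Camera axes: x right, y up, looking along -z (the intrinsics and any distortion apply to the point x, -y, -z); pixel columns grow to the right and rows downward; lengths in m; the calibration is good to about 2 mm. A picture is of the moment at which its call begins: read the wrist's pose just before it. get_calibration takes no time and is no camera call; for the wrist camera it gives the pose at the moment of the call.
- r.sign_off(): hands the job in; it is judged then, once.
Trained networks look in the newest picture that a camera, given by its name, has taken for a name from the list of things; names that differ only in an ending like _2 or _b are one class to them, and where a whole thing is asked for, a point or a joint stands for the part that bears it (a point fixed in the world has none). Each returns a list of dicts, best first, with "p" (0 to 1); they miss things now and then, are a little off and sometimes report something else, mostly with a low value. They report only what shows in the picture. A call takes as long as a camera call. They do not tell look-alikes from the thing itself.
- r.boxes_of(thing, camera): "location" ([x, y, z] in m, in world coordinates, good to about 4 mm: the middle of the surface that is visible of it).
- r.tip_of(thing, camera): "location" ([x, y, z] in m, in world coordinates, good to about 4 mm: a listed point, or the origin of a listed thing).
The state is a dict: "time": time; "joint_pos": joint angles; "qd": joint speeds; "effort": joint torques, N m; "position": TCP position; "ee_rot": TCP orientation; "wrist_force": force on the tool from outside, world axes, zero at the start; "moment": the same for the moment, N m; "opening": finger opening in m; "grasp_force": force on a finger pad.
Only numpy, scipy, OpenCV 4.12 (cv2) and the standard library are available. Lean on these libraries where they do the work, as an engineer would, in place of code of your own. Each camera call takes 0.05 s, during which the arm holds its last target. There are 200 camera calls.

## Working session

There is one attempt and no reset: what is moved stays moved. The work goes in short steps, Python scripts to look and compute and a tool call to move; the robot and the scene stay as the last step left them, time stands still between calls to the robot, and variables do not carry over. Pictures are saved under pics/ and viewed, at most 15 in all, crops included, and the job is handed in when it is done.

Besides the shell and the picture viewer there is one more tool, called as name([rows], argument=value, ...), one row to a line, values as JSON. send_rows: Moves the arm, as the interface text tells. Its arguments: {"type":"object","properties":{"rows":{"type":"array"},"force":{"type":"number"}},"required":["rows"]}

```bash
mkdir -p pics; ls; python3 - <<'E'
from plant import r
import cv2,numpy as np
for c in ["scene","top"]:
    im=r.camera(c); cv2.imwrite(f"pics/{c}0.png",im[:,:,::-1])
    for t in ["case_floor","lid_hinge","lid_bar","pin_left_head","pin_right_head","mallet","mallet_grip","mat","sheet","bearing1","case"]:
        try:
            for d in r.tip_of(t,c)[:6]: print(c,t,np.round(d["location"],3),round(d["p"],2))
        except Exception as e: print(c,t,e)
o=r.observe();print({k:np.round(v,3).tolist() for k,v in o.items()})
for c in ["scene","top"]: print(r.get_calibration(c))
E
```

```text
pics
scene lid_hinge [ 0.657 -0.028  0.066] 0.85
scene lid_bar [ 0.45 -0.    0.07] 0.59
scene pin_left_head [ 0.492 -0.331 -0.003] 0.58
scene pin_left_head [0.576 0.124 0.09 ] 0.43
scene pin_right_head [ 0.539 -0.154  0.093] 0.61
scene mallet [0.449 0.    0.067] 0.7
scene mallet [0.284 0.39  0.002] 0.69
scene mallet [ 0.592  0.476 -0.   ] 0.63
scene mallet [0.537 0.316 0.002] 0.56
scene mallet_grip [0.3   0.438 0.043] 0.73
scene mallet_grip [0.601 0.52  0.032] 0.6
scene mallet_grip [0.491 0.307 0.042] 0.59
scene mat [0.516 0.327 0.001] 0.85
scene sheet [ 0.493 -0.33  -0.003] 0.63
scene bearing1 [ 0.53  -0.276  0.005] 0.97
scene bearing1 [ 0.533 -0.361  0.005] 0.7
scene bearing1 [ 0.447 -0.376  0.002] 0.69
scene bearing1 [ 0.434 -0.298  0.004] 0.62
scene bearing1 [0.488 0.305 0.041] 0.41
scene case [ 0.575 -0.015 -0.002] 0.55
scene case [ 0.371 -0.161  0.003] 0.49
scene case [0.539 0.314 0.002] 0.48
top lid_hinge [ 0.653 -0.029  0.067] 0.68
top lid_hinge [0.488 0.302 0.04 ] 0.65
top lid_bar [ 0.446 -0.     0.07 ] 0.65
top pin_left_head [0.574 0.12  0.089] 0.43
top pin_left_head [ 0.48
[... 1216 characters left out ...]
   0.        ,   1.        ]]), 'view': array([[ 0.8093488 ,  0.58697344, -0.02041311, -0.43430455],
       [-0.37300456,  0.54054321,  0.75410917,  0.0960223 ],
       [ 0.45367622, -0.60272317,  0.65643177, -1.37552937],
       [ 0.        ,  0.        ,  0.        ,  1.        ]])}
{'K': array([[550.95273406,   0.        , 323.72129233],
       [  0.        , 550.95273406, 240.86591723],
       [  0.        ,   0.        ,   1.        ]]), 'view': array([[-0.00407834, -0.99981214, -0.01894891,  0.0628734 ],
       [ 0.99315771, -0.0062613 ,  0.11661282, -0.52305078],
       [-0.11670956, -0.01834367,  0.99299667, -1.38828828],
       [ 0.        ,  0.        ,  0.        ,  1.        ]])}
```

View pics/top0.png

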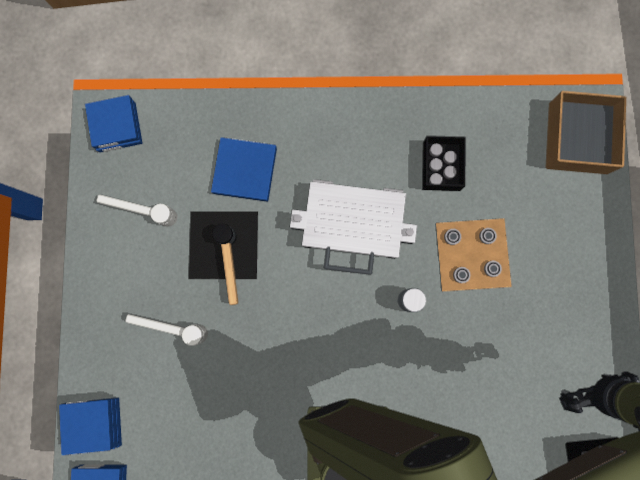

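View pics/scene0.png

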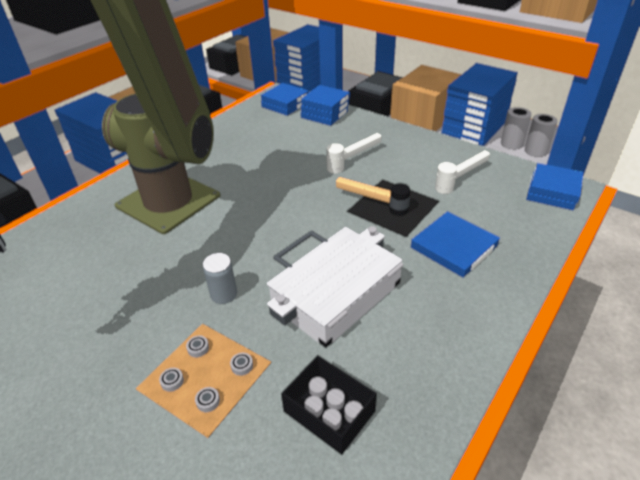

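The black-headed mallet with the wooden handle is on the mat, head at top (223,234). The look-alikes are two white mallets at (160,213) and (191,335). The four bearings are at top (453,236), (488,236), (461,275) and (493,268), and the discs in the bin near (443,160) are not them. The case's lid bar is at (348,265) and the can at (413,300).

```bash
cat > h.py <<'E'
from plant import r
import numpy as np, cv2
from scipy.spatial.transform import Rotation as R
def pose():
    o=r.observe(); q=o["ee_rot"]; return np.array(o["position"]),R.from_quat([q[1],q[2],q[3],q[0]]).as_matrix(),o
def psi(): 
    M=pose()[1]; return np.degrees(np.arctan2(M[1,0],M[0,0]))
def rel(*targets):   # (x,y,z,psi_deg) -> tool shift & turn
    p,M,o=pose(); s=psi()
    for t in targets: print(np.round(M.T@(np.array(t[:3])-p),4).tolist(), round((s-t[3]+180)%360-180,1))
def see(name,cam,k=6):
    return [(np.round(d["location"],4).tolist(),round(d["p"],2)) for d in r.tip_of(name,cam)[:k] if d["p"]>.3]
def st():
    o=r.observe(); print(round(o["time"],2),np.round(o["position"],4),round(psi(),1),"F",np.round(o["wrist_force"],1),"open",round(o["opening"],4),"g",round(o["grasp_force"],1))
E
python3 - <<'E'
from h import *
rel((0.448,0,0.2,82.2)); st()
im=cv2.imread("pics/top0.png")[195:315,100:340]; cv2.imwrite("pics/crop1.png",cv2.resize(im,None,fx=3,fy=3,interpolation=cv2.INTER_CUBIC))
E
```

```text
[0.4188, -0.366, 0.0313] -61.4
1.2 [ 0.1863 -0.4908  0.2313] 20.8 F [ 0.4 -0.3  0.8] open 0.0855 g 0.0
```

View pics/crop1.png

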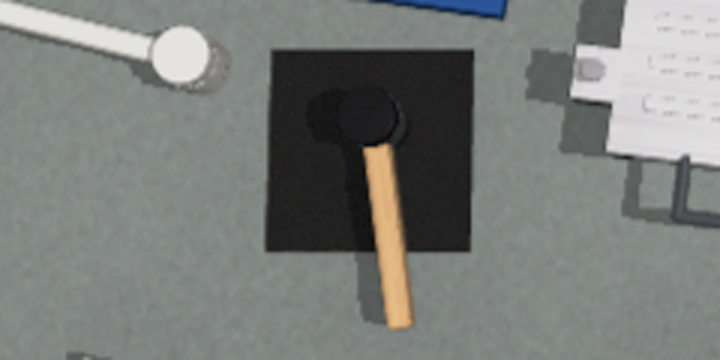

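The crop confirms it: black head at crop (368,115), wooden handle running to (400,325), and the white one at (180,55) is excluded. Now I'll move above the lid bar.

send_rows([
  [[0.03,-0.026,0.002,-6,0.6],[0.06,-0.052,0.004,-12,0.6],[0.09,-0.079,0.007,-18,0.6],[0.12,-0.105,0.01,-24,0.6],[0.15,-0.131,0.012,-30,0.6],[0.18,-0.157,0.014,-36,0.6],[0.21,-0.183,0.016,-42,0.6],[0.24,-0.21,0.018,-48,0.6]],
])

```text
time: 1.87
position: [0.3368, -0.2078, 0.2135]
ee_rot: [0.001, 0.824, 0.567, 0.0]
wrist_force: [1.5, -1.4, -0.1]
opening: 0.0339
grasp_force: 0.0
```

```bash
python3 - <<'E'
from h import *
st(); rel((0.448,0,0.2,82.2))
E
```

```text
1.87 [ 0.3368 -0.2078  0.2135] 69.0 F [ 1.5 -1.4 -0.1] open 0.0339 g 0.0
[0.2338, 0.0295, 0.0135] -13.2
```

send_rows([
  [[0.035,0.004,0.002,-3,0.6],[0.07,0.009,0.004,-5,0.6],[0.105,0.013,0.006,-7,0.6],[0.14,0.018,0.008,-9,0.6],[0.175,0.022,0.01,-11,0.6],[0.21,0.026,0.012,-13.2,0.6],[0.234,0.0295,0.0135,-13.2,0.6],[0.234,0.0295,0.0135,-13.2,0.6]],
])

```text
time: 2.53
position: [0.4508, 0.0016, 0.1997]
ee_rot: [0.0, 0.753, 0.658, 0.001]
wrist_force: [0.3, 0.5, -1.3]
opening: 0.0342
grasp_force: 0.0
```

```bash
python3 - <<'E'
from h import *
st(); cv2.imwrite("pics/w1.png",r.camera("wrist")[:,:,::-1])
for n in ["lid_bar","lid_hinge"]: print(n,see(n,"wrist"))
for c in ["scene","top"]:
    r.camera(c)
    for n in ["lid_bar","lid_hinge","pin_left_head","pin_right_head","bearing1"]: print(c,n,see(n,c))
rel((0.448,0,0.2,82.2)); print(r.get_calibration("wrist"))
E
```

```text
2.53 [0.4508 0.0016 0.1997] 82.3 F [ 0.3  0.5 -1.3] open 0.0342 g 0.0
lid_bar [([0.446, -0.0002, 0.0694], 0.8)]
lid_hinge [([0.655, -0.0288, 0.0651], 0.76)]
scene lid_bar [([0.4498, -0.0002, 0.0679], 0.9), ([0.7145, 0.2716, -0.0001], 0.65)]
scene lid_hinge [([0.6589, -0.0271, 0.0688], 0.92)]
scene pin_left_head [([0.5725, 0.1237, 0.0905], 0.48)]
scene pin_right_head [([0.5361, -0.1527, 0.0927], 0.6), ([0.5385, 0.3101, 0.0004], 0.34)]
scene bearing1 [([0.5342, -0.3623, 0.0057], 0.95), ([0.4511, -0.3763, 0.0007], 0.8), ([0.5283, -0.2733, 0.0016], 0.59)]
top lid_bar []
top lid_hinge [([0.6512, -0.0269, 0.0631], 0.92)]
top pin_left_head [([0.5738, 0.1207, 0.0917], 0.44)]
top pin_right_head [([0.536, -0.1543, 0.0868], 0.47)]
top bearing1 [([0.5351, -0.3645, -0.0002], 0.76), ([0.4335, -0.2968, 0.0037], 0.57), ([0.5327, -0.2768, 0.0008], 0.55), ([0.4504, -0.3743, -0.0005], 0.49)]
[0.002, -0.0006, -0.0002] -0.2
{'K': array([[348.7203635 ,   0.        , 324.4836396 ],
       [  0.        , 348.7203635 , 241.05237323],
       [  0.        ,   0.        ,   1.        ]]), 'view': array([[ 0.99026033, -0.13922231, -0.00127193, -0.44391056],
       [ 0.1337602 ,  0.95386511, -0.2687928 , -0.03074387],
       [ 0.03863521,  0.26600471,  0.96319718, -0.36426186],
       [ 0.        ,  0.        ,  0.        ,  1.        ]])}
```

View pics/w1.png

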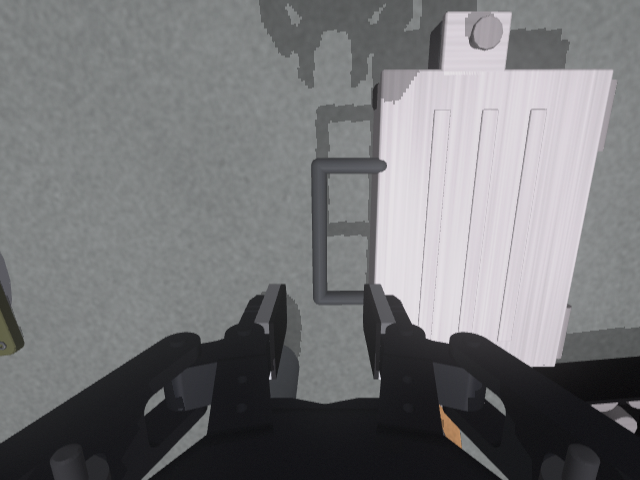

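send_rows([
  [[-0.002,-0.0045,0.025,0,0.6],[-0.002,-0.0045,0.055,0,0.6],[-0.002,-0.0045,0.085,0,0.6],[-0.002,-0.0045,0.115,0,0.6],[-0.002,-0.0045,0.14,0,0.6],[-0.002,-0.0045,0.149,0,0.6],[-0.002,-0.0045,0.149,0,1],[-0.002,-0.0045,0.149,0,1]],
], force=30)

```text
time: 3.95
position: [0.4462, -0.0037, 0.0516]
ee_rot: [0.002, 0.755, 0.656, 0.001]
wrist_force: [-1.3, -2.0, -0.5]
opening: 0.0112
grasp_force: 23.0
```

send_rows([
  [[0,0,0,0,1],[0,0,0,0,1],[0,0,0,0,1]],
])

```text
time: 4.2
position: [0.4461, -0.0036, 0.0523]
ee_rot: [0.002, 0.755, 0.656, 0.001]
wrist_force: [3.2, -2.9, -1.9]
opening: 0.0109
grasp_force: 29.2
```

```bash
cat >> h.py <<'E'
def arc(a0,a1,n,r0=.21,y=-7.8):
    d=np.array([np.cos(np.radians(y)),np.sin(np.radians(y)),0]); M=pose()[1]
    P=lambda a:r0*(-np.cos(a)*d+np.array([0,0,np.sin(a)]))
    for a in np.linspace(a0,a1,n+1)[1:]: print(round(a,3),np.round(M.T@(P(a)-P(a0)),4).tolist())
E
python3 - <<'E'
from h import *
st(); arc(0,.56,8)
E
```

```text
4.2 [ 0.4461 -0.0036  0.0523] 82.0 F [ 3.2 -2.9 -1.9] open 0.0109 g 29.2
0.07 [-0.0, 0.0006, -0.0147]
0.14 [-0.0, 0.0022, -0.0293]
0.21 [-0.0, 0.0048, -0.0438]
0.28 [0.0, 0.0085, -0.058]
0.35 [0.0, 0.0131, -0.0719]
0.42 [0.0, 0.0187, -0.0855]
0.49 [0.0001, 0.0252, -0.0987]
0.56 [0.0001, 0.0326, -0.1114]
```

send_rows([
  [[0,0.0006,-0.0147,0,1],[0,0.0022,-0.0293,0,1],[0,0.0048,-0.0438,0,1],[0,0.0085,-0.058,0,1],[0,0.0131,-0.0719,0,1],[0,0.0187,-0.0855,0,1],[0,0.0252,-0.0987,0,1],[0,0.0326,-0.1114,0,1]],
])

```text
time: 4.87
position: [0.4841, -0.0087, 0.1647]
ee_rot: [0.006, 0.755, 0.656, 0.005]
wrist_force: [22.3, -4.9, -19.2]
opening: 0.0108
grasp_force: 30.5
```

```bash
python3 - <<'E'
from h import *
st(); arc(.56,1.2,8); arc(1.2,1.74,8)
E
```

```text
4.87 [ 0.4841 -0.0087  0.1647] 82.0 F [ 22.3  -4.9 -19.2] open 0.0108 g 30.5
0.64 [0.0, 0.0097, -0.0137]
0.72 [0.0001, 0.0205, -0.0266]
0.8 [0.0001, 0.0322, -0.0386]
0.88 [0.0002, 0.0449, -0.0496]
0.96 [0.0002, 0.0584, -0.0596]
1.04 [0.0003, 0.0727, -0.0684]
1.12 [0.0004, 0.0876, -0.0761]
1.2 [0.0004, 0.1031, -0.0826]
1.268 [0.0001, 0.0134, -0.0045]
1.335 [0.0001, 0.0272, -0.008]
1.402 [0.0002, 0.0411, -0.0107]
1.47 [0.0002, 0.0552, -0.0123]
1.538 [0.0003, 0.0693, -0.0131]
1.605 [0.0003, 0.0835, -0.0128]
1.672 [0.0004, 0.0976, -0.0116]
1.74 [0.0004, 0.1116, -0.0095]
```

```bash
python3 - <<'E'
from h import *
for c in ["scene","top"]:
    r.camera(c); print(c,see("lid_bar",c),see("lid_hinge",c))
st(); print(r.observe()["moment"])
cv2.imwrite("pics/s2.png",r.camera("scene")[150:400,150:500,::-1])
E
```

```text
scene [([0.4861, -0.0079, 0.1833], 0.84)] [([0.6571, -0.0284, 0.0655], 0.91)]
top [] [([0.6519, -0.0294, 0.0642], 0.79)]
5.17 [ 0.4834 -0.0086  0.1638] 82.0 F [ 17.4  -3.2 -13.2] open 0.0108 g 30.6
[-0.70648059 -3.08818271  0.03756071]
```

View pics/s2.png

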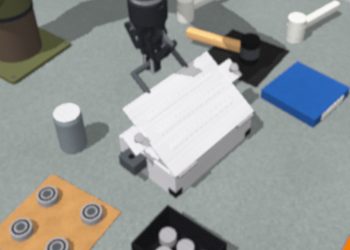

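```bash
python3 - <<'E'
from h import *
arc(.6,1.16,8,.207)
E
```

```text
0.67 [0.0, 0.0088, -0.0115]
0.74 [0.0001, 0.0183, -0.0224]
0.81 [0.0001, 0.0286, -0.0326]
0.88 [0.0002, 0.0396, -0.0421]
0.95 [0.0002, 0.0512, -0.0508]
1.02 [0.0003, 0.0633, -0.0586]
1.09 [0.0003, 0.0761, -0.0656]
1.16 [0.0004, 0.0892, -0.0716]
```

send_rows([
  [[0,0.0118,-0.0105,0,1],[0,0.0243,-0.02,0,1],[0,0.0346,-0.0296,0,1],[0,0.0456,-0.0391,0,1],[0,0.0572,-0.0478,0,1],[0,0.0693,-0.0556,0,1],[0,0.0821,-0.0626,0,1],[0,0.0952,-0.0686,0,1]],
])

```text
time: 5.88
position: [0.5664, -0.0195, 0.2342]
ee_rot: [-0.003, 0.754, 0.656, -0.001]
wrist_force: [-7.1, 2.2, 12.5]
opening: 0.011
grasp_force: 33.3
```

```bash
python3 - <<'E'
from h import *
st(); r.camera("scene");r.camera("top"); print(see("lid_bar","scene"),see("lid_bar","top"));st()
p=pose()[0]; d=np.array([np.cos(np.radians(7.8)),-np.sin(np.radians(7.8)),0])
v=np.array([.655,-.0285,.066])-p-np.array([0,0,.019]); print(v@d,-v[2],np.hypot(v@d,v[2]),np.arctan2(-v[2],v@d))
E
```

```text
5.88 [ 0.5664 -0.0195  0.2342] 82.0 F [-7.1  2.2 12.5] open 0.011 g 33.3
[([0.5702, -0.0126, 0.255], 0.93)] [([0.6551, 0.1118, 0.1669], 0.45)]
6.08 [ 0.5694 -0.0199  0.2351] 82.0 F [-7.4  2.4 15.8] open 0.011 g 33.8
0.08596885979235244 0.18806467739247865 0.20678241641090817 1.14203397530061
```

```bash
python3 - <<'E'
from h import *
arc(1.142,1.72,8,.207)
E
```

```text
1.214 [0.0001, 0.0138, -0.0057]
1.286 [0.0001, 0.028, -0.0104]
1.359 [0.0002, 0.0425, -0.014]
1.431 [0.0002, 0.0573, -0.0166]
1.503 [0.0003, 0.0721, -0.0181]
1.576 [0.0003, 0.0871, -0.0186]
1.648 [0.0004, 0.102, -0.0179]
1.72 [0.0004, 0.1169, -0.0162]
```

send_rows([
  [[0,0.0108,-0.0097,0,1],[0,0.025,-0.0144,0,1],[0,0.0395,-0.018,0,1],[0,0.0543,-0.0206,0,1],[0,0.0691,-0.0221,0,1],[0,0.0841,-0.0226,0,1],[0,0.099,-0.0219,0,1],[0,0.1139,-0.0202,0,1]],
])

```text
time: 6.75
position: [0.6827, -0.035, 0.2525]
ee_rot: [-0.002, 0.754, 0.656, 0.001]
wrist_force: [-0.8, 3.3, -0.4]
opening: 0.0108
grasp_force: 31.7
```

```bash
python3 - <<'E'
from h import *
r.camera("scene"); print(see("lid_bar","scene"));st()
p=pose()[0]; d=np.array([np.cos(np.radians(7.8)),-np.sin(np.radians(7.8)),0])
v=np.array([.655,-.0285,.066])-p-np.array([0,0,.019]); print(v@d,-v[2],np.hypot(v@d,v[2]),np.arctan2(-v[2],v@d))
E
```

```text
[([0.6886, -0.0335, 0.2751], 0.92)]
6.85 [ 0.685  -0.0353  0.2517] 82.0 F [1.5 3.9 2.9] open 0.011 g 32.4
-0.03063564097897506 0.20472962271968623 0.20700908414158475 1.7193337009569
```

send_rows([
  [[0,0.003,0,0,1],[0,0.004,0.0005,0,1],[0,0.004,0.0005,0,0.6],[0,0.004,0.0005,0,0.6],[0,0.004,0.0005,0,0.6],[0,0.004,-0.02,0,0.6],[0,0.004,-0.05,0,0.6],[0,0.004,-0.07,0,0.6]],
])

```text
time: 7.52
position: [0.6861, -0.038, 0.3228]
ee_rot: [0.0, 0.755, 0.656, -0.0]
wrist_force: [1.2, 0.6, 1.0]
opening: 0.0342
grasp_force: 0.0
```

```bash
python3 - <<'E'
from h import *
cv2.imwrite("pics/s3.png",r.camera("scene")[:,:,::-1]); print(see("lid_bar","scene"),see("case_floor","scene"));
r.camera("top")
for c in ("scene","top"): print(see("bearing1",c),see("mallet",c),see("mallet_grip",c))
st(); rel((.531,-.275,.2,62),(.433,-.296,.2,62))
E
```

```text
[([0.6994, -0.0347, 0.2695], 0.6)] [([0.5736, -0.0168, 0.0034], 0.9)]
[([0.4505, -0.3727, 0.0026], 0.87), ([0.4336, -0.2939, 0.0041], 0.66), ([0.5338, -0.3634, 0.0035], 0.62), ([0.5298, -0.274, 0.0028], 0.56)] [([0.5902, 0.4731, 0.0027], 0.78), ([0.5377, 0.3133, 0.0025], 0.63)] [([0.4887, 0.3078, 0.0433], 0.89), ([0.3006, 0.4357, 0.0384], 0.78), ([0.6, 0.5217, 0.0319], 0.61)]
[([0.4509, -0.373, 0.0032], 0.81), ([0.5354, -0.3621, 0.002], 0.73), ([0.5276, -0.2781, 0.0017], 0.73), ([0.4307, -0.2944, 0.0078], 0.67)] [([0.5365, 0.3136, 0.0029], 0.74), ([0.2862, 0.3867, -0.0004], 0.74)] [([0.6017, 0.5202, 0.0329], 0.94), ([0.3002, 0.4362, 0.0336], 0.65), ([0.4882, 0.305, 0.0407], 0.56)]
8.02 [ 0.6864 -0.0375  0.3198] 82.0 F [-0.6  0.4  0.2] open 0.0342 g 0.0
[-0.2568, -0.1204, 0.1201] 20.0
[-0.2913, -0.2145, 0.1204] 20.0
```

View pics/s3.png

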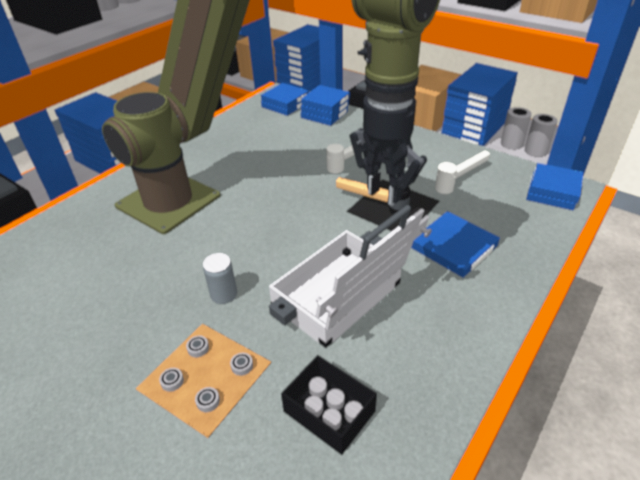

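Lid stands open on its stop and all four bearings are in place. I'll take bearing A (0.53,-0.275) first.

send_rows([
  [[-0.032,-0.015,0.005,0,0.3],[-0.064,-0.03,0.015,0,0.3],[-0.096,-0.045,0.03,0,0.3],[-0.128,-0.06,0.05,0,0.3],[-0.16,-0.076,0.07,0,0.3],[-0.192,-0.091,0.09,0,0.3],[-0.224,-0.106,0.11,0,0.3],[-0.257,-0.121,0.12,0,0.3]],
])

```text
time: 8.68
position: [0.5285, -0.2753, 0.1981]
ee_rot: [-0.002, 0.755, 0.656, -0.001]
wrist_force: [0.4, -0.5, -0.1]
opening: 0.06
grasp_force: 0.0
```

```bash
python3 - <<'E'
from h import *
r.camera("wrist");print(see("bearing1","wrist"));st();rel((.5295,-.2755,.005,82))
E
```

```text
[([0.5367, -0.2744, 0.0085], 0.88), ([0.4374, -0.2924, 0.0032], 0.72), ([0.5382, -0.3664, 0.0095], 0.67), ([0.4518, -0.3772, 0.0062], 0.65)]
8.78 [ 0.5263 -0.2781  0.1981] 81.6 F [ 0.   1.3 -0.8] open 0.0598 g 0.0
[0.003, 0.0041, 0.1931] -0.4
```

send_rows([
  [[0.003,0.005,0.035,0,0.3],[0.003,0.005,0.07,0,0.3],[0.003,0.005,0.105,0,0.3],[0.003,0.005,0.14,0,0.3],[0.003,0.005,0.17,0,0.3],[0.003,0.005,0.191,0,0.3],[0.003,0.005,0.191,0,0.3],[0.003,0.005,0.191,0,0.8]],
], force=50)

```text
time: 9.45
position: [0.5359, -0.2718, 0.0091]
ee_rot: [-0.001, 0.755, 0.656, -0.0]
wrist_force: [0.1, 0.4, -0.2]
opening: 0.0492
grasp_force: 0.0
```

send_rows([
  [[0,0,0,0,0.8],[0,0,0,0,0.8],[0,0,0,0,0.8],[0,0,-0.03,0,0.8],[0,0,-0.06,0,0.8],[0,0,-0.09,0,0.8]],
])

```text
time: 9.95
position: [0.5366, -0.2728, 0.1019]
ee_rot: [0.0, 0.755, 0.656, 0.0]
wrist_force: [0.1, 0.2, -0.4]
opening: 0.0393
grasp_force: 50.6
```

```bash
cat >> h.py <<'E'
CO=np.array([.5745,-.0165,0]); YAW=-7.8
def cw(x,y,z):
    c,s=np.cos(np.radians(YAW)),np.sin(np.radians(YAW)); return np.array([CO[0]+c*x-s*y,CO[1]+s*x+c*y,z])
E
python3 - <<'E'
from h import *
st(); a=cw(-.012,-.085,.1);b=cw(-.012,-.085,.009)
rel((*a,82.2),(*b,82.2)); print(a)
E
```

```text
9.95 [ 0.5366 -0.2728  0.1019] 82.0 F [ 0.1  0.2 -0.4] open 0.0393 g 50.6
[0.174, -0.0099, 0.0018] -0.2
[0.174, -0.01, 0.0928] -0.2
[ 0.5510752  -0.09908498  0.1       ]
```

send_rows([
  [[0.03,-0.002,-0.01,0,0.8],[0.065,-0.004,-0.01,0,0.8],[0.1,-0.006,-0.01,0,0.8],[0.135,-0.008,-0.01,0,0.8],[0.165,-0.01,-0.005,0,0.8],[0.174,-0.01,0,0,0.8],[0.174,-0.01,0.03,0,0.8],[0.174,-0.01,0.06,0,0.8]],
])

```text
time: 10.62
position: [0.5542, -0.0988, 0.0422]
ee_rot: [0.003, 0.754, 0.657, 0.002]
wrist_force: [-0.1, 0.2, -1.2]
opening: 0.0393
grasp_force: 50.6
```

send_rows([
  [[0,0,0.02,0,0.8],[0,0,0.03,0,0.8],[0,0,0.031,0,0.8],[0,0,0.031,0,0.4],[0,0,0.031,0,0.4],[0,0,0.031,0,0.4],[0,0,-0.02,0,0.4],[0,0,-0.06,0,0.4]],
])

```text
time: 11.28
position: [0.5485, -0.0989, 0.0912]
ee_rot: [-0.002, 0.755, 0.656, -0.002]
wrist_force: [0.9, -1.1, 0.6]
opening: 0.051
grasp_force: 0.0
```

```bash
python3 - <<'E'
from h import *
r.camera("scene");r.camera("top")
for c in ("scene","top"): print(see("bearing1",c))
st(); rel((.5345,-.363,.1,82),(.5345,-.363,.007,82))
E
```

```text
[([0.435, -0.2935, 0.0039], 0.68), ([0.5342, -0.3642, 0.0038], 0.63), ([0.4505, -0.3744, 0.0007], 0.62), ([0.5471, -0.0994, 0.0021], 0.47)]
[([0.4323, -0.2966, 0.0039], 0.63), ([0.4538, -0.3755, 0.0041], 0.58), ([0.5315, -0.3646, 0.0018], 0.58)]
11.48 [ 0.553  -0.0997  0.0946] 82.0 F [ 0.1  0.  -0.7] open 0.0509 g 0.0
[-0.2633, 0.0185, -0.0053] -0.0
[-0.2633, 0.018, 0.0877] -0.0
```

send_rows([
  [[-0.035,0.003,-0.01,0,0.3],[-0.075,0.006,-0.01,0,0.3],[-0.115,0.009,-0.01,0,0.3],[-0.155,0.012,-0.01,0,0.3],[-0.195,0.014,-0.01,0,0.3],[-0.235,0.016,-0.01,0,0.3],[-0.263,0.018,-0.005,0,0.3],[-0.264,0.018,0.03,0,0.3]],
])

```text
time: 12.15
position: [0.5353, -0.3721, 0.0666]
ee_rot: [0.007, 0.757, 0.654, 0.001]
wrist_force: [1.6, -1.6, 0.5]
opening: 0.06
grasp_force: 0.0
```

```bash
python3 - <<'E'
from h import *
r.camera("scene");print(see("bearing1","scene"));st(); rel((.5335,-.364,.007,82))
E
```

```text
[([0.4487, -0.3733, 0.0024], 0.89), ([0.5345, -0.3624, 0.0068], 0.55), ([0.4357, -0.293, 0.0051], 0.52), ([0.5477, -0.102, 0.0045], 0.41)]
12.25 [ 0.5275 -0.3622  0.0563] 81.8 F [-1.8  1.3 -1.1] open 0.0598 g 0.0
[-0.0011, 0.0067, 0.0493] -0.2
```

send_rows([
  [[0,0.001,0,0,0.3],[0,0.001,0.01,0,0.3],[0,0.001,0.03,0,0.3],[0,0.001,0.048,0,0.3],[0,0.001,0.054,0,0.3],[0,0.001,0.054,0,0.3],[0,0.001,0.054,0,0.8],[0,0.001,0.054,0,0.8]],
])

```text
time: 12.92
position: [0.5344, -0.3634, 0.0102]
ee_rot: [0.001, 0.755, 0.656, 0.0]
wrist_force: [-0.3, -0.8, -0.0]
opening: 0.0397
grasp_force: 50.3
```

send_rows([
  [[0,0,0,0,0.8],[0,0,0,0,0.8],[0,0,0,0,0.8],[0,0,-0.03,0,0.8],[0,0,-0.06,0,0.8],[0,0,-0.085,0,0.8],[0,0,-0.09,0,0.8],[0,0,-0.09,0,0.8]],
])

```text
time: 13.58
position: [0.5346, -0.3644, 0.1009]
ee_rot: [0.003, 0.755, 0.656, 0.001]
wrist_force: [1.1, -1.2, -1.5]
opening: 0.0397
grasp_force: 50.6
```

```bash
python3 - <<'E'
from h import *
st(); rel((*cw(-.012,-.03,.1),82.2),(*cw(-.012,-.03,.011),82.2))
E
```

```text
13.58 [ 0.5346 -0.3644  0.1009] 82.0 F [ 1.1 -1.2 -1.5] open 0.0397 g 50.6
[0.32, -0.0209, 0.0] -0.2
[0.3203, -0.0213, 0.089] -0.2
```

send_rows([
  [[0.03,-0.002,-0.005,0,0.8],[0.07,-0.005,-0.01,0,0.8],[0.11,-0.007,-0.01,0,0.8],[0.15,-0.01,-0.01,0,0.8],[0.19,-0.012,-0.01,0,0.8],[0.23,-0.015,-0.01,0,0.8],[0.27,-0.018,-0.01,0,0.8],[0.3,-0.02,-0.005,0,0.8]],
])

```text
time: 14.25
position: [0.5539, -0.0603, 0.1021]
ee_rot: [-0.001, 0.754, 0.656, -0.0]
wrist_force: [0.9, 0.6, -0.0]
opening: 0.0391
grasp_force: 50.6
```

send_rows([
  [[0.015,-0.001,0,0,0.8],[0.02,-0.001,0.005,0,0.8],[0.02,-0.001,0.03,0,0.8],[0.02,-0.001,0.06,0,0.8],[0.02,-0.001,0.085,0,0.8],[0.02,-0.001,0.0925,0,0.8],[0.02,-0.001,0.0925,0,0.8],[0.02,-0.001,0.0925,0,0.8]],
])

```text
time: 14.92
position: [0.5558, -0.0443, 0.0098]
ee_rot: [-0.001, 0.755, 0.656, -0.001]
wrist_force: [0.6, -0.8, -1.3]
opening: 0.0396
grasp_force: 58.6
```

send_rows([
  [[0,0,0,0,0.4],[0,0,0,0,0.4],[0,0,0,0,0.4],[0,0,-0.02,0,0.4],[0,0,-0.06,0,0.4],[0,0,-0.085,0,0.4],[0,0,-0.09,0,0.4]],
])

```text
time: 15.5
position: [0.5604, -0.0438, 0.1058]
ee_rot: [0.003, 0.755, 0.656, 0.003]
wrist_force: [1.3, 0.4, 1.3]
opening: 0.0513
grasp_force: 0.0
```

```bash
python3 - <<'E'
from h import *
r.camera("scene");r.camera("top")
for c in ("scene","top"): print(see("bearing1",c))
st(); rel((.4335,-.295,.1,82.2),(.4335,-.295,.007,82.2))
E
```

```text
[([0.4342, -0.2938, 0.0024], 0.97), ([0.4521, -0.3735, 0.003], 0.77), ([0.7249, -0.2501, 0.0016], 0.71), ([0.5458, -0.1011, 0.0002], 0.64), ([0.5554, -0.0417, 0.0066], 0.46)]
[([0.4511, -0.3756, 0.0037], 0.67), ([0.4276, -0.2971, 0.0073], 0.5)]
15.7 [ 0.5561 -0.0434  0.1   ] 82.0 F [-0.4 -0.3 -0.5] open 0.0511 g 0.0
[-0.2663, -0.0863, 0.0002] -0.2
[-0.2663, -0.0862, 0.0932] -0.2
```

send_rows([
  [[-0.033,-0.01,-0.01,0,0.3],[-0.07,-0.022,-0.02,0,0.3],[-0.107,-0.034,-0.02,0,0.3],[-0.144,-0.046,-0.02,0,0.3],[-0.181,-0.058,-0.02,0,0.3],[-0.218,-0.07,-0.015,0,0.3],[-0.25,-0.081,-0.005,0,0.3],[-0.266,-0.086,0.01,0,0.3]],
])

```text
time: 16.37
position: [0.4323, -0.2978, 0.0897]
ee_rot: [-0.0, 0.756, 0.655, -0.001]
wrist_force: [0.5, 0.4, 1.0]
opening: 0.0597
grasp_force: 0.0
```

```bash
python3 - <<'E'
from h import *
r.camera("scene");r.camera("wrist");print(see("bearing1","scene"),see("bearing1","wrist"));st(); rel((.4335,-.295,.007,82))
E
```

```text
[([0.5451, -0.1002, 0.0065], 0.71), ([0.451, -0.3789, -0.0001], 0.69), ([0.4352, -0.2934, 0.0046], 0.61)] [([0.4377, -0.2935, 0.0041], 0.87), ([0.451, -0.3768, 0.0063], 0.78)]
16.57 [ 0.4331 -0.2939  0.0891] 81.9 F [-0.6  1.1  0.2] open 0.0601 g 0.0
[-0.0012, 0.0009, 0.0821] -0.1
```

send_rows([
  [[0,0.001,0.01,0,0.3],[0,0.001,0.035,0,0.3],[0,0.001,0.06,0,0.3],[0,0.001,0.078,0,0.3],[0,0.001,0.082,0,0.3],[0,0.001,0.082,0,0.3],[0,0.001,0.082,0,0.8],[0,0.001,0.082,0,0.8]],
])

```text
time: 17.23
position: [0.4367, -0.295, 0.0102]
ee_rot: [0.001, 0.754, 0.656, 0.0]
wrist_force: [-0.9, 0.7, -0.5]
opening: 0.0393
grasp_force: 50.4
```

send_rows([
  [[0,0,0,0,0.8],[0,0,0,0,0.8],[0,0,0,0,0.8],[0,0,-0.03,0,0.8],[0,0,-0.06,0,0.8],[0,0,-0.085,0,0.8],[0,0,-0.093,0,0.8],[0,0,-0.093,0,0.8]],
])

```text
time: 17.9
position: [0.4373, -0.2963, 0.1042]
ee_rot: [0.003, 0.755, 0.656, 0.001]
wrist_force: [0.0, 0.5, -1.7]
opening: 0.0395
grasp_force: 51.0
```

```bash
python3 - <<'E'
from h import *
st(); rel((*cw(-.012,.03,.1),82.2),(*cw(-.012,.03,.011),82.2))
E
```

```text
17.9 [ 0.4373 -0.2963  0.1042] 82.0 F [ 0.   0.5 -1.7] open 0.0395 g 51.0
[0.3262, 0.0847, 0.0038] -0.2
[0.3264, 0.0842, 0.0928] -0.2
```

send_rows([
  [[0.03,0.008,-0.005,0,0.8],[0.068,0.018,-0.01,0,0.8],[0.106,0.027,-0.01,0,0.8],[0.144,0.037,-0.01,0,0.8],[0.182,0.047,-0.01,0,0.8],[0.22,0.057,-0.01,0,0.8],[0.258,0.067,-0.01,0,0.8],[0.295,0.077,-0.005,0,0.8]],
])

```text
time: 18.57
position: [0.5527, -0.0116, 0.1055]
ee_rot: [-0.0, 0.755, 0.656, -0.001]
wrist_force: [0.2, -0.8, -0.9]
opening: 0.0397
grasp_force: 50.9
```

send_rows([
  [[0.025,0.006,0,0,0.8],[0.031,0.0075,0,0,0.8],[0.031,0.0075,0.02,0,0.8],[0.031,0.0075,0.05,0,0.8],[0.031,0.0075,0.08,0,0.8],[0.031,0.0075,0.095,0,0.8],[0.031,0.0075,0.096,0,0.8],[0.031,0.0075,0.096,0,0.8]],
])

```text
time: 19.23
position: [0.5624, 0.0154, 0.0085]
ee_rot: [-0.001, 0.755, 0.656, -0.002]
wrist_force: [-0.6, 1.0, -1.6]
opening: 0.0395
grasp_force: 64.5
```

send_rows([
  [[0,0,0,0,0.4],[0,0,0,0,0.4],[0,0,0,0,0.4],[0,0,-0.02,0,0.4],[0,0,-0.06,0,0.4],[0,0,-0.09,0,0.4],[0,0,-0.095,0,0.4]],
])

```text
time: 19.82
position: [0.5688, 0.0161, 0.1117]
ee_rot: [0.003, 0.755, 0.656, 0.004]
wrist_force: [0.9, 0.0, 0.3]
opening: 0.0512
grasp_force: 0.0
```

```bash
python3 - <<'E'
from h import *
r.camera("scene");r.camera("top")
for c in ("scene","top"): print(see("bearing1",c))
st(); rel((.4515,-.375,.1,82.2),(.4515,-.375,.007,82.2))
E
```

```text
[([0.4506, -0.3751, 0.0023], 0.85), ([0.5527, -0.0474, 0.009], 0.63), ([0.5643, 0.0149, 0.0061], 0.62), ([0.5456, -0.1035, 0.0065], 0.47)]
[([0.4537, -0.3743, 0.0036], 0.68)]
20.02 [0.5641 0.016  0.1052] 82.0 F [ 0.1 -0.  -0.1] open 0.0512 g 0.0
[-0.4029, -0.0569, 0.0053] -0.2
[-0.4029, -0.0568, 0.0983] -0.2
```

send_rows([
  [[-0.034,-0.005,-0.01,0,0.3],[-0.074,-0.01,-0.015,0,0.3],[-0.114,-0.016,-0.015,0,0.3],[-0.154,-0.022,-0.015,0,0.3],[-0.194,-0.027,-0.015,0,0.3],[-0.234,-0.033,-0.015,0,0.3],[-0.274,-0.039,-0.015,0,0.3],[-0.314,-0.044,-0.01,0,0.3]],
])

```text
time: 20.68
position: [0.4755, -0.29, 0.1145]
ee_rot: [-0.001, 0.755, 0.656, -0.0]
wrist_force: [1.2, 0.2, -0.5]
opening: 0.0595
grasp_force: 0.0
```

send_rows([
  [[-0.038,-0.005,0,0,0.3],[-0.07,-0.01,0.005,0,0.3],[-0.087,-0.0125,0.01,0,0.3],[-0.089,-0.0125,0.02,0,0.3],[-0.089,-0.0125,0.025,0,0.3],[-0.089,-0.0125,0.025,0,0.3]],
])

```text
time: 21.18
position: [0.4507, -0.3729, 0.0877]
ee_rot: [-0.003, 0.755, 0.656, -0.0]
wrist_force: [-0.2, -0.4, -0.2]
opening: 0.0596
grasp_force: 0.0
```

```bash
python3 - <<'E'
from h import *
r.camera("scene");r.camera("wrist");print(see("bearing1","scene"),see("bearing1","wrist"));st(); rel((.4515,-.375,.007,82))
E
```

```text
[([0.5547, -0.0438, 0.0049], 0.59), ([0.5459, -0.1001, 0.0039], 0.54), ([0.5591, 0.0163, 0.0045], 0.46)] [([0.4538, -0.3767, 0.0035], 0.91)]
21.38 [ 0.453  -0.3738  0.0909] 82.1 F [ 0.5  0.5 -0.3] open 0.0601 g 0.0
[-0.0014, -0.0013, 0.0839] 0.1
```

send_rows([
  [[-0.001,0,0.01,0,0.3],[-0.001,0,0.035,0,0.3],[-0.001,0,0.06,0,0.3],[-0.001,0,0.078,0,0.3],[-0.001,0,0.083,0,0.3],[-0.001,0,0.083,0,0.3],[-0.001,0,0.083,0,0.8],[-0.001,0,0.083,0,0.8]],
])

```text
time: 22.05
position: [0.4534, -0.3767, 0.0094]
ee_rot: [0.001, 0.755, 0.656, 0.0]
wrist_force: [0.1, 0.5, 0.1]
opening: 0.0399
grasp_force: 50.4
```

send_rows([
  [[0,0,0,0,0.8],[0,0,0,0,0.8],[0,0,0,0,0.8],[0,0,-0.03,0,0.8],[0,0,-0.06,0,0.8],[0,0,-0.085,0,0.8],[0,0,-0.093,0,0.8],[0,0,-0.093,0,0.8]],
])

```text
time: 22.72
position: [0.4541, -0.3775, 0.1035]
ee_rot: [0.003, 0.755, 0.656, 0.0]
wrist_force: [1.2, -0.5, -1.6]
opening: 0.0398
grasp_force: 50.8
```

```bash
python3 - <<'E'
from h import *
st(); rel((*cw(-.012,.085,.1),82.2),(*cw(-.012,.085,.011),82.2))
E
```

```text
22.72 [ 0.4541 -0.3775  0.1035] 82.0 F [ 1.2 -0.5 -1.6] open 0.0398 g 50.8
[0.4593, 0.0566, 0.0024] -0.2
[0.4595, 0.0561, 0.0914] -0.2
```

send_rows([
  [[0.03,0.004,-0.005,0,0.8],[0.07,0.009,-0.01,0,0.8],[0.11,0.013,-0.01,0,0.8],[0.15,0.018,-0.01,0,0.8],[0.19,0.023,-0.01,0,0.8],[0.23,0.028,-0.01,0,0.8],[0.27,0.033,-0.01,0,0.8],[0.31,0.038,-0.01,0,0.8]],
])

```text
time: 23.38
position: [0.532, -0.0723, 0.1089]
ee_rot: [-0.001, 0.755, 0.656, -0.001]
wrist_force: [0.6, -0.8, -1.7]
opening: 0.0399
grasp_force: 50.8
```

send_rows([
  [[0.04,0.005,0,0,0.8],[0.08,0.01,0,0,0.8],[0.115,0.014,0,0,0.8],[0.14,0.017,0,0,0.8],[0.149,0.018,0,0,0.8],[0.149,0.018,0.005,0,0.8],[0.149,0.018,0.035,0,0.8],[0.149,0.018,0.065,0,0.8]],
])

```text
time: 24.05
position: [0.5726, 0.0695, 0.0454]
ee_rot: [0.001, 0.755, 0.656, 0.001]
wrist_force: [0.2, -0.4, -1.5]
opening: 0.0395
grasp_force: 50.8
```

```bash
python3 - <<'E'
from h import *
st(); r.camera("scene"); st(); rel((*cw(-.012,.085,.011),82.2))
E
```

```text
24.05 [0.5726 0.0695 0.0454] 81.9 F [ 0.2 -0.4 -1.5] open 0.0395 g 50.8
24.1 [0.567  0.0686 0.0386] 81.9 F [-1.1 -0.9 -4.8] open 0.0393 g 50.8
[0.0019, 0.0072, 0.0275] -0.3
```

send_rows([
  [[0,0.002,0.01,0,0.8],[0,0.002,0.025,0,0.8],[0,0.002,0.033,0,0.8],[0,0.002,0.033,0,0.8],[0,0.002,0.033,0,0.4],[0,0.002,0.033,0,0.4],[0,0.002,0.033,0,0.4]],
])

```text
time: 24.68
position: [0.575, 0.0703, 0.0141]
ee_rot: [0.001, 0.755, 0.656, 0.001]
wrist_force: [-0.4, -0.1, -0.2]
opening: 0.0512
grasp_force: 0.0
```

send_rows([
  [[0,0,-0.02,0,0.6],[0,0,-0.06,0,0.6],[0,0,-0.1,0,0.6],[0,0,-0.14,0,0.6],[0,0,-0.18,0,0.6],[0,0,-0.22,0,0.6],[0,0,-0.26,0,0.6],[0,0,-0.3,0,0.6]],
])

```text
time: 25.35
position: [0.5734, 0.0704, 0.3163]
ee_rot: [0.001, 0.755, 0.656, 0.001]
wrist_force: [0.9, 0.4, 0.5]
opening: 0.0341
grasp_force: 0.0
```

```bash
python3 - <<'E'
from h import *
cv2.imwrite("pics/t4.png",r.camera("top")[:,:,::-1]);r.camera("scene");print(see("bearing1","scene"),see("bearing1","top"),see("lid_bar","scene"))
st(); rel((.688,-.036,.31,82),(.688,-.036,.2517,82))
im=cv2.imread("pics/t4.png")[150:310,250:530]; cv2.imwrite("pics/t4c.png",cv2.resize(im,None,fx=2.5,fy=2.5))
E
```

```text
[([0.5566, -0.048, 0.0074], 0.75), ([0.5607, 0.0124, 0.0038], 0.53), ([0.5466, -0.1031, 0.0027], 0.44)] [([0.5532, -0.0448, 0.0022], 0.74), ([0.5454, -0.1041, 0.0012], 0.66)] [([0.6983, -0.032, 0.2681], 0.96), ([0.5384, 0.3132, 0.0032], 0.43)]
25.6 [0.5739 0.0704 0.3134] 82.0 F [ 0.6 -0.  -0.1] open 0.0344 g 0.0
[-0.0895, 0.1278, 0.0036] -0.0
[-0.0895, 0.1277, 0.0619] -0.0
```

View pics/t4c.png

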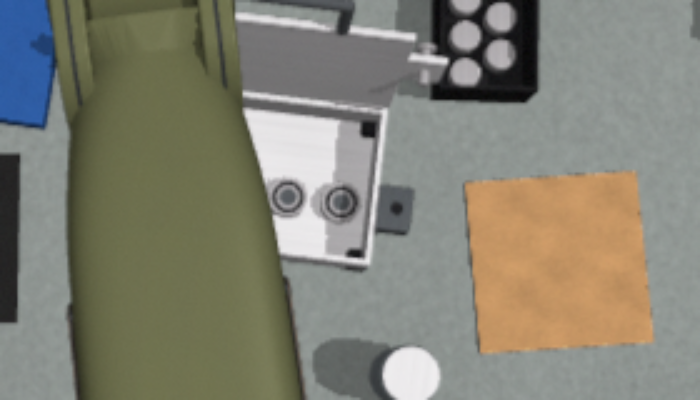

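send_rows([
  [[-0.018,0.026,-0.01,0,0.6],[-0.036,0.053,-0.015,0,0.6],[-0.054,0.08,-0.015,0,0.6],[-0.072,0.106,-0.015,0,0.6],[-0.09,0.1305,-0.015,0,0.6],[-0.09,0.1305,-0.01,0,0.6],[-0.09,0.1305,-0.01,0,0.6]],
])

```text
time: 26.18
position: [0.6903, -0.0381, 0.3183]
ee_rot: [-0.002, 0.755, 0.655, -0.002]
wrist_force: [0.2, -0.2, -0.1]
opening: 0.0344
grasp_force: 0.0
```

```bash
python3 - <<'E'
from h import *
r.camera("wrist");r.camera("scene");r.camera("top");print(see("lid_bar","wrist"),see("lid_bar","scene"),see("lid_bar","top"))
cv2.imwrite("pics/w5.png",r.camera("wrist")[:,:,::-1])
for c in("scene","top"):print(see("bearing1",c))
st(); rel((.691,-.036,.251,82))
c=r.get_calibration("wrist");P=c["K"]@np.diag([1,-1,-1])@(c["view"]@np.array([.691,-.036,.272,1]))[:3];print(P[:2]/P[2])
E
```

```text
[([0.6964, -0.0311, 0.2686], 0.73)] [([0.6998, -0.0333, 0.2702], 0.78)] []
[([0.5455, -0.1022, 0.0054], 0.65), ([0.5597, 0.0154, 0.0088], 0.53), ([0.5543, -0.043, 0.0077], 0.5)]
[([0.5743, 0.0697, 0.0037], 0.78), ([0.5593, 0.0131, 0.008], 0.52)]
26.63 [ 0.6901 -0.0363  0.3237] 82.0 F [0.1 0.2 0.9] open 0.0342 g 0.0
[0.0004, 0.0007, 0.0727] 0.0
[325.98590947 261.73092368]
```

View pics/w5.png

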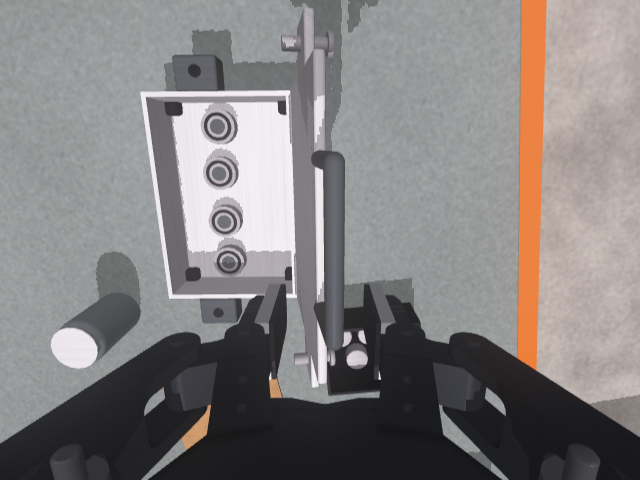

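All four bearings are in the case (wrist pixels (219,125), (221,172), (225,220), (230,260)). The lid bar runs down column 334, about 5 mm further in x than my estimate.

send_rows([
  [[0,0.005,0.015,0,0.6],[0,0.005,0.035,0,0.6],[0,0.005,0.055,0,0.6],[0,0.005,0.068,0,0.6],[0,0.005,0.0715,0,0.6],[0,0.005,0.0715,0,1],[0,0.005,0.0715,0,1],[0,0.005,0.0715,0,1]],
], force=30)

```text
time: 27.3
position: [0.6951, -0.0374, 0.2522]
ee_rot: [-0.0, 0.755, 0.656, -0.0]
wrist_force: [-3.2, 0.4, -1.3]
opening: 0.011
grasp_force: 29.5
```

send_rows([
  [[0,0,0,0,1],[0,0,0,0,1],[0,0,0,0,1]],
])

```text
time: 27.55
position: [0.6951, -0.0375, 0.2522]
ee_rot: [-0.0, 0.755, 0.656, 0.0]
wrist_force: [-4.5, 1.0, 2.1]
opening: 0.0107
grasp_force: 29.8
```

```bash
cat >> h.py <<'E'
def bar():
    p=pose()[0]; d=np.array([np.cos(np.radians(7.8)),-np.sin(np.radians(7.8)),0])
    v=np.array([.655,-.0285,.066])-p-np.array([0,0,.019]); print("bar",v@d,-v[2],np.hypot(v@d,v[2]),np.arctan2(-v[2],v@d))
E
python3 - <<'E'
from h import *
st();bar();arc(1.74,1.34,8,.207)
E
```

```text
27.55 [ 0.6951 -0.0375  0.2522] 82.0 F [-4.5  1.   2.1] open 0.0107 g 29.8
bar -0.04095238098968612 0.20515945114602316 0.20920683044122118 1.767819216089753
1.69 [-0.0, -0.0102, -0.0015]
1.64 [-0.0001, -0.0205, -0.0025]
1.59 [-0.0001, -0.0309, -0.0029]
1.54 [-0.0001, -0.0412, -0.0029]
1.49 [-0.0002, -0.0516, -0.0023]
1.44 [-0.0002, -0.0619, -0.0012]
1.39 [-0.0003, -0.0721, 0.0004]
1.34 [-0.0003, -0.0822, 0.0025]
```

send_rows([
  [[0,-0.01,-0.0015,0,1],[0,-0.0205,-0.0025,0,1],[0,-0.031,-0.003,0,1],[0,-0.0415,-0.003,0,1],[0,-0.052,-0.0025,0,1],[0,-0.0625,-0.0012,0,1],[0,-0.073,0.0004,0,1],[0,-0.083,0.0025,0,1]],
])

```text
time: 28.22
position: [0.6156, -0.027, 0.2519]
ee_rot: [0.004, 0.755, 0.656, 0.002]
wrist_force: [-0.2, -1.5, 8.0]
opening: 0.0106
grasp_force: 31.7
```

```bash
python3 - <<'E'
from h import *
st();r.camera("scene");print(see("lid_bar","scene"));st();bar();arc(1.36,.88,8,.208)
E
```

```text
28.22 [ 0.6156 -0.027   0.2519] 82.0 F [-0.2 -1.5  8. ] open 0.0106 g 31.7
[([0.621, -0.0232, 0.2728], 0.8)]
28.32 [ 0.6139 -0.0267  0.2517] 82.0 F [-1.  -1.2  7.5] open 0.0106 g 31.5
bar 0.04094820847283981 0.20473170063603732 0.20878655373960067 1.3733919921288709
1.3 [-0.0, -0.0121, 0.0029]
1.24 [-0.0001, -0.0241, 0.0065]
1.18 [-0.0001, -0.0358, 0.0109]
1.12 [-0.0002, -0.0472, 0.0159]
1.06 [-0.0002, -0.0583, 0.0216]
1.0 [-0.0003, -0.069, 0.028]
0.94 [-0.0003, -0.0794, 0.035]
0.88 [-0.0003, -0.0893, 0.0426]
```

send_rows([
  [[0,-0.012,0.0017,0,1],[0,-0.024,0.005,0,1],[0,-0.036,0.0095,0,1],[0,-0.0472,0.0145,0,1],[0,-0.0583,0.02,0,1],[0,-0.069,0.0265,0,1],[0,-0.0794,0.0335,0,1],[0,-0.0893,0.041,0,1]],
])

```text
time: 28.98
position: [0.526, -0.0151, 0.209]
ee_rot: [0.003, 0.755, 0.656, 0.001]
wrist_force: [0.7, -4.0, -2.6]
opening: 0.0111
grasp_force: 32.0
```

```bash
python3 - <<'E'
from h import *
st();r.camera("scene");print(see("lid_bar","scene"));st();bar();arc(.88,.44,8,.209)
E
```

```text
28.98 [ 0.526  -0.0151  0.209 ] 81.9 F [ 0.7 -4.  -2.6] open 0.0111 g 32.0
[([0.5286, -0.0104, 0.2306], 0.84)]
29.08 [ 0.5239 -0.0148  0.2075] 82.0 F [-2.8 -5.4 -0.5] open 0.0106 g 32.3
bar 0.1317625616710237 0.16050655130509234 0.2076625283241167 0.8834305907539128
0.825 [-0.0, -0.0087, 0.0076]
0.77 [-0.0, -0.0169, 0.0156]
0.715 [-0.0, -0.0246, 0.0241]
0.66 [-0.0, -0.0319, 0.0329]
0.605 [-0.0001, -0.0387, 0.0422]
0.55 [-0.0001, -0.045, 0.0518]
0.495 [-0.0001, -0.0507, 0.0618]
0.44 [-0.0, -0.0559, 0.0721]
```

Forces are small, so I'll continue.

send_rows([
  [[0,-0.0087,0.0076,0,1],[0,-0.0169,0.0156,0,1],[0,-0.0246,0.0241,0,1],[0,-0.0319,0.0329,0,1],[0,-0.0387,0.0422,0,1],[0,-0.045,0.0518,0,1],[0,-0.0507,0.0618,0,1],[0,-0.0559,0.0721,0,1]],
])

```text
time: 29.75
position: [0.4682, -0.0074, 0.1358]
ee_rot: [0.001, 0.755, 0.656, -0.002]
wrist_force: [-4.7, -5.6, 1.7]
opening: 0.011
grasp_force: 34.2
```

```bash
python3 - <<'E'
from h import *
st();r.camera("scene");print(see("lid_bar","scene"));st();bar();arc(.44,.08,8,.209)
E
```

```text
29.75 [ 0.4682 -0.0074  0.1358] 81.9 F [-4.7 -5.6  1.7] open 0.011 g 34.2
[([0.4716, -0.0023, 0.1576], 0.82)]
29.85 [ 0.4674 -0.0072  0.1346] 81.9 F [-5.8 -4.5  0.7] open 0.0106 g 33.8
bar 0.18873823146104451 0.08761703981267639 0.20808379485336895 0.43462041602462126
0.395 [0.0, -0.0038, 0.0086]
0.35 [0.0, -0.0072, 0.0174]
0.305 [0.0001, -0.0102, 0.0263]
0.26 [0.0001, -0.0128, 0.0353]
0.215 [0.0001, -0.0149, 0.0445]
0.17 [0.0001, -0.0167, 0.0537]
0.125 [0.0002, -0.018, 0.063]
0.08 [0.0002, -0.019, 0.0724]
```

send_rows([
  [[0,-0.0038,0.0086,0,1],[0,-0.0072,0.0174,0,1],[0,-0.0102,0.0263,0,1],[0,-0.0128,0.0353,0,1],[0,-0.0149,0.044,0,1],[0,-0.0167,0.052,0,1],[0,-0.018,0.06,0,1],[0,-0.019,0.067,0,1]],
])

```text
time: 30.52
position: [0.4477, -0.0045, 0.0678]
ee_rot: [-0.001, 0.755, 0.656, -0.003]
wrist_force: [-7.6, -5.5, 0.3]
opening: 0.0108
grasp_force: 35.0
```

```bash
python3 - <<'E'
from h import *
st();r.camera("scene");print(see("lid_bar","scene"));st();bar()
E
```

```text
30.52 [ 0.4477 -0.0045  0.0678] 82.0 F [-7.6 -5.5  0.3] open 0.0108 g 35.0
[([0.4508, -0.0025, 0.0922], 0.95)]
30.62 [ 0.4476 -0.0046  0.0673] 82.0 F [-7.3 -5.7 -0.2] open 0.011 g 34.9
bar 0.20874488343877115 0.020341933225424363 0.20973368973346598 0.09714205453176501
```

send_rows([
  [[0,0,0.0025,0,1],[0,0,0.005,0,1],[0,0,0.0075,0,1],[0,0,0.01,0,1],[0,0,0.012,0,1],[0,0,0.0135,0,1],[0,0,0.015,0,1],[0,0,0.016,0,1]],
])

```text
time: 31.28
position: [0.4461, -0.0044, 0.0515]
ee_rot: [-0.002, 0.755, 0.656, -0.004]
wrist_force: [-9.2, -5.2, -0.0]
opening: 0.0109
grasp_force: 35.3
```

send_rows([
  [[0,0,0.001,0,1],[0,0,0.002,0,1],[0,0,0.003,0,1],[0,0,0.003,0,1]],
])

```text
time: 31.62
position: [0.4459, -0.0043, 0.0484]
ee_rot: [-0.002, 0.755, 0.656, -0.005]
wrist_force: [-8.9, -4.2, -1.1]
opening: 0.0109
grasp_force: 35.3
```

```bash
python3 - <<'E'
from h import *
st();r.camera("scene");print(see("lid_bar","scene"),see("pin_left_head","scene"),see("pin_right_head","scene"));st();bar()
E
```

```text
31.62 [ 0.4459 -0.0043  0.0484] 82.0 F [-8.9 -4.2 -1.1] open 0.0109 g 35.3
[([0.4473, -0.0015, 0.0739], 0.59)] [([0.5749, 0.1215, 0.0954], 0.54), ([0.5374, 0.311, 0.0031], 0.48)] [([0.5381, -0.1537, 0.097], 0.61)]
31.82 [ 0.4459 -0.0043  0.0485] 82.0 F [-9.3 -4.8 -1. ] open 0.0104 g 35.3
bar 0.21042178953728988 0.0014946524376382823 0.21042709782246405 0.007103006320894596
```

Bar at 0.074, so about 4–5 mm remains.

send_rows([
  [[0,0,0.001,0,1],[0,0,0.002,0,1],[0,0,0.003,0,1],[0,0,0.004,0,1],[0,0,0.005,0,1],[0,0,0.006,0,1],[0,0,0.006,0,1]],
])

```text
time: 32.4
position: [0.4458, -0.0043, 0.0429]
ee_rot: [-0.002, 0.755, 0.656, -0.005]
wrist_force: [-10.0, -4.7, 3.5]
opening: 0.0108
grasp_force: 35.9
```

```bash
python3 - <<'E'
from h import *
st();r.camera("scene");print(see("lid_bar","scene"),see("pin_left_head","scene"),see("pin_right_head","scene"));st()
E
```

```text
32.4 [ 0.4458 -0.0043  0.0429] 82.0 F [-10.   -4.7   3.5] open 0.0108 g 35.9
[([0.4482, 0.0035, 0.0674], 0.79), ([0.4949, -0.332, -0.0039], 0.71)] [([0.5735, 0.123, 0.096], 0.55)] [([0.5355, -0.1536, 0.0941], 0.61), ([0.5771, 0.1232, 0.0893], 0.5)]
32.6 [ 0.4457 -0.0043  0.0429] 82.0 F [-10.7  -4.1   4.8] open 0.0108 g 35.9
```

send_rows([
  [[0,0,0.001,0,1],[0,0,0.002,0,1],[0,0,0.002,0,1]],
])

```text
time: 32.85
position: [0.4458, -0.0043, 0.0425]
ee_rot: [-0.002, 0.755, 0.656, -0.004]
wrist_force: [-14.5, -4.7, 21.0]
opening: 0.011
grasp_force: 37.4
```

send_rows([
  [[0,0,0,0,0.6],[0,0,0,0,0.6],[0,0,0,0,0.6],[0,0,-0.02,0,0.6],[0,0,-0.05,0,0.6],[0,0,-0.09,0,0.5],[0,0,-0.13,0,0.5],[0,0,-0.16,0,0.5]],
])

```text
time: 33.52
position: [0.4528, -0.0029, 0.2053]
ee_rot: [0.001, 0.755, 0.656, 0.002]
wrist_force: [-0.1, 0.2, -0.2]
opening: 0.0426
grasp_force: 0.0
```

```bash
python3 - <<'E'
from h import *
im=r.camera("scene"); cv2.imwrite("pics/s6.png",cv2.resize(im[200:360,220:440,::-1],None,fx=3,fy=3))
print(see("lid_bar","scene"))
for c in ("scene","top"):
    r.camera(c); print(see("pin_left_head",c),see("pin_right_head",c),see("mallet",c),see("mallet_grip",c))
st(); rel((.4875,.3065,.2,8.5))
E
```

```text
[([0.4492, -0.0011, 0.0701], 0.92)]
[([0.5753, 0.1239, 0.0935], 0.48)] [([0.5358, -0.1556, 0.0938], 0.48)] [([0.5372, 0.3135, 0.0052], 0.79), ([0.5923, 0.4755, 0.002], 0.79), ([0.282, 0.3883, 0.0001], 0.69)] [([0.4867, 0.3039, 0.0428], 0.97), ([0.5988, 0.5218, 0.0363], 0.69), ([0.2981, 0.4377, 0.0421], 0.61)]
[([0.6517, -0.0276, 0.0631], 0.6), ([0.5766, 0.1227, 0.0916], 0.57)] [([0.5357, -0.157, 0.0883], 0.56)] [([0.5914, 0.4731, 0.0031], 0.98), ([0.537, 0.3144, 0.0065], 0.83), ([0.2861, 0.3822, 0.0004], 0.56)] [([0.3018, 0.4348, 0.0322], 0.84), ([0.6014, 0.5184, 0.0332], 0.75), ([0.4877, 0.3085, 0.039], 0.67)]
34.12 [ 0.4501 -0.0032  0.2009] 82.0 F [-0.6 -1.2 -0.2] open 0.0426 g 0.0
[0.3118, -0.0062, 0.0008] 73.5
```

View pics/s6.png

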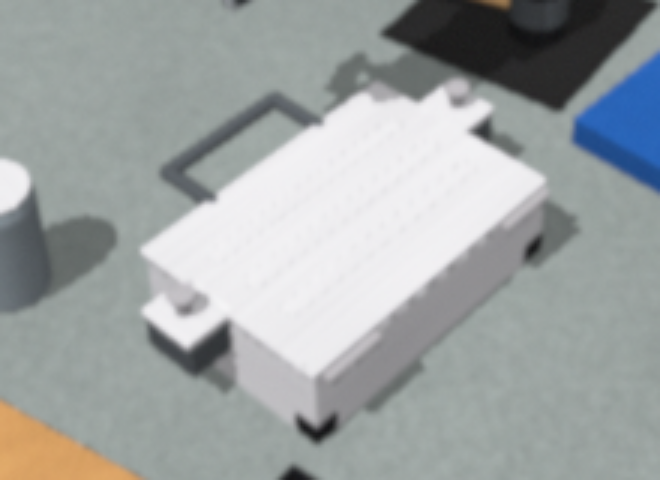

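Lid is shut, with both pin heads standing up on the ears at crop (183,297) and (458,92). Next is the mallet.

send_rows([
  [[0.03,-0.001,0,7,0.3],[0.06,-0.002,0,14,0.3],[0.09,-0.003,0,21,0.3],[0.12,-0.003,0,28,0.3],[0.15,-0.004,0,35,0.3],[0.18,-0.004,0,42,0.3],[0.21,-0.005,0,49,0.3],[0.24,-0.005,0,56,0.3]],
])

```text
time: 34.78
position: [0.4792, 0.2359, 0.2013]
ee_rot: [-0.0, 0.974, 0.226, -0.0]
wrist_force: [-0.0, 0.3, -0.5]
opening: 0.0597
grasp_force: 0.0
```

```bash
python3 - <<'E'
from h import *
st(); rel((.4872,.3055,.2,9.5))
E
```

```text
34.78 [0.4792 0.2359 0.2013] 26.2 F [-0.   0.3 -0.5] open 0.0597 g 0.0
[0.0379, -0.0589, 0.0013] 16.7
```

send_rows([
  [[0.015,-0.023,0,6,0.3],[0.03,-0.046,0,12,0.3],[0.038,-0.059,0,16.7,0.3],[0.038,-0.059,0,16.7,0.3],[0.038,-0.059,0,16.7,0.3]],
])

```text
time: 35.2
position: [0.527, 0.1758, 0.2011]
ee_rot: [-0.032, 0.989, 0.142, -0.007]
wrist_force: [0.2, -0.2, -0.2]
opening: 0.0598
grasp_force: 0.0
```

```bash
python3 - <<'E'
from h import *
st(); cv2.imwrite("pics/w7.png",r.camera("wrist")[:,:,::-1]); print(see("mallet","wrist"),see("mallet_grip","wrist"))
c=r.get_calibration("wrist")
for q in [(.4872,.3055,.053),(.537,.3142,.076),(.4872,.3055,.04)]:
    P=c["K"]@np.diag([1,-1,-1])@(c["view"]@np.array([*q,1]))[:3];print(P[:2]/P[2])
np.savez("w7.npz",K=c["K"],V=c["view"]); rel((.4872,.3055,.021,9.5))
E
```

```text
35.2 [0.527  0.1758 0.2011] 16.3 F [ 0.2 -0.2 -0.2] open 0.0598 g 0.0
[([0.5918, 0.4722, 0.002], 0.92), ([0.5399, 0.317, 0.0073], 0.69), ([0.2823, 0.3844, -0.0014], 0.55)] [([0.4874, 0.3078, 0.0375], 0.98), ([0.2994, 0.4342, 0.0397], 0.83)]
[181.0407373  223.30966082]
[167.10789221 166.97029373]
[187.59715934 220.09982132]
[0.0, -0.1233, 0.1891] 6.8
```

View pics/w7.png

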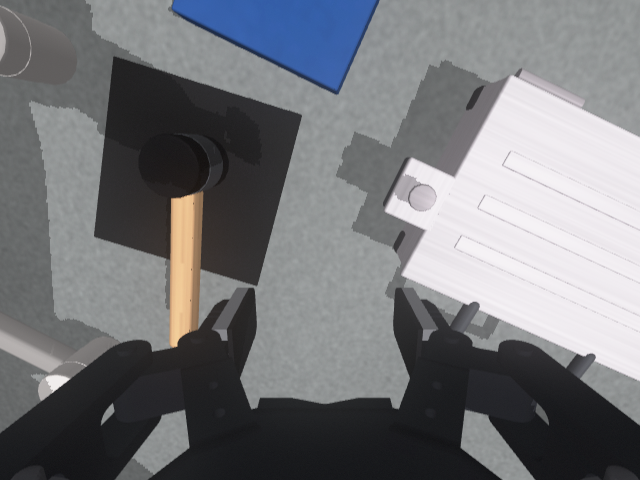

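```bash
python3 - <<'E'
from h import *
st();print(np.round(r.observe()["joint_pos"],3),np.round(r.observe()["qd"],3),np.round(pose()[1],3))
E
```

```text
35.35 [0.5262 0.1757 0.2016] 16.3 F [-0.6 -0.5  0.7] open 0.0598 g 0.0
[ 0.284  0.328 -0.121  1.127  0.066  3.141] [ 0.022 -0.005  0.002 -0.     0.011 -0.   ] [[ 0.96   0.28  -0.024]
 [ 0.281 -0.958  0.062]
 [-0.005 -0.066 -0.998]]
```

Joint 6 hit its range limit (wrong half-turn), so I'll turn back and use the opposite half-turn.

send_rows([
  [[0,0,0,-7,0.3],[0,0,0,-14,0.3],[0,0,0,-21,0.3],[0,0,0,-28,0.3],[0,0,0,-35,0.3],[0,0,0,-42,0.3],[0,0,0,-49,0.3],[0,0,0,-56,0.3]],
])

```text
time: 36.02
position: [0.5258, 0.1773, 0.2019]
ee_rot: [-0.032, 0.804, 0.593, 0.009]
wrist_force: [-0.0, -0.6, -0.1]
opening: 0.06
grasp_force: 0.0
```

```bash
python3 - <<'E'
from h import *
st();print(np.round(r.observe()["joint_pos"],3),np.round(pose()[1],3))
E
```

```text
36.02 [0.5258 0.1773 0.2019] 72.8 F [-0.  -0.6 -0.1] open 0.06 g 0.0
[ 0.287  0.328 -0.121  1.127  0.066  2.157] [[ 0.296  0.955 -0.023]
 [ 0.954 -0.294  0.062]
 [ 0.053 -0.041 -0.998]]
```

```bash
python3 - <<'E'
from h import *
f=np.load("w7.npz");K,V=f["K"],f["V"];C=np.linalg.inv(V)
def ray(u,v,z):
    d=np.diag([1,-1,-1])@np.linalg.inv(K)@np.array([u,v,1]); d=C[:3,:3]@d; o=C[:3,3]; return o+d*(z-o[2])/d[2]
a=ray(187,205,.053);b=ray(184,330,.053);h=ray(166,164,.076);print(a,b,h,np.degrees(np.arctan2(*(a-b)[1::-1])))
rel((.4872,.3065,.16,189.5),(.4872,.3065,.021,189.5))
E
```

```text
[0.50493278 0.30317616 0.053     ] [0.38311135 0.28476232 0.053     ] [0.53899309 0.31540614 0.076     ] 8.595440591044742
[0.1096, -0.0731, 0.0508] -116.7
[0.1023, -0.0675, 0.1894] -116.7
```

send_rows([
  [[0.014,-0.009,0.005,-7,0.3],[0.028,-0.018,0.01,-14,0.3],[0.042,-0.028,0.015,-21,0.3],[0.056,-0.037,0.02,-28,0.3],[0.07,-0.047,0.025,-35,0.3],[0.084,-0.056,0.03,-42,0.3],[0.098,-0.065,0.04,-49,0.3],[0.108,-0.073,0.05,-56,0.3]],
])

```text
time: 36.68
position: [0.4878, 0.3065, 0.1607]
ee_rot: [-0.024, 0.431, 0.902, 0.024]
wrist_force: [-0.2, 0.0, -0.4]
opening: 0.0596
grasp_force: 0.0
```

send_rows([
  [[0,0,0,-7,0.3],[0,0,0,-14,0.3],[0,0,0,-21,0.3],[0,0,0,-28,0.3],[0,0,0,-35,0.3],[0,0,0,-42,0.3],[0,0,0,-49,0.3],[0,0,0,-56,0.3]],
])

```text
time: 37.35
position: [0.4876, 0.305, 0.1606]
ee_rot: [-0.01, -0.042, 0.999, 0.032]
wrist_force: [-1.6, -1.5, -0.9]
opening: 0.0596
grasp_force: 0.0
```

send_rows([
  [[0,0,0,-4,0.3],[0,0,0,-4,0.3],[0,0,0,-4,0.3]],
])

```text
time: 37.6
position: [0.4878, 0.3048, 0.1606]
ee_rot: [-0.009, -0.073, 0.997, 0.032]
wrist_force: [-0.7, -0.0, -0.9]
opening: 0.0599
grasp_force: 0.0
```

```bash
python3 - <<'E'
from h import *
r.camera("scene");r.camera("top");r.camera("wrist")
for c in ("scene","top","wrist"): print(see("mallet",c),see("mallet_grip",c))
st();print(np.round(r.observe()["joint_pos"],3),np.round(pose()[1][:,2],3)); rel((.4872,.307,.021,189))
E
```

```text
[([0.5901, 0.473, -0.0002], 0.91), ([0.5364, 0.3122, 0.0052], 0.81), ([0.2811, 0.389, 0.0002], 0.75)] [([0.3014, 0.4354, 0.042], 0.92), ([0.6025, 0.5241, 0.035], 0.83), ([0.4889, 0.3084, 0.044], 0.78)]
[([0.5399, 0.3144, 0.0047], 0.58)] [([0.3004, 0.4345, 0.0373], 0.79), ([0.4891, 0.3044, 0.04], 0.64)]
[([0.5375, 0.3133, 0.0032], 0.93), ([0.59, 0.4745, 0.0015], 0.71)] [([0.5393, 0.3144, 0.0055], 0.64), ([0.4867, 0.3063, 0.0388], 0.61)]
38.05 [0.4884 0.3044 0.1605] -171.6 F [ 0.3 -0.   0. ] open 0.0599 g 0.0
[ 0.521  0.375 -0.161  1.024  0.065  0.375] [-0.023  0.062 -0.998]
[-0.0011, -0.0063, 0.1394] -0.6
```

send_rows([
  [[-0.001,-0.001,0.03,0,0.3],[-0.001,-0.003,0.06,0,0.3],[-0.001,-0.004,0.09,0,0.3],[-0.001,-0.005,0.12,0,0.3],[-0.001,-0.006,0.137,0,0.3],[-0.001,-0.006,0.138,0,0.3],[-0.001,-0.006,0.138,0,1],[-0.001,-0.006,0.138,0,1]],
], force=100)

```text
time: 38.72
position: [0.488, 0.3077, 0.0236]
ee_rot: [-0.008, -0.073, 0.997, 0.032]
wrist_force: [0.3, 1.2, -0.4]
opening: 0.0364
grasp_force: 0.0
```

send_rows([
  [[0,0,0,0,1],[0,0,0,0,1],[0,0,0,0,1],[0,0,0,0,1],[0,0,0,0,1],[0,0,0,0,1]],
])

```text
time: 39.22
position: [0.4886, 0.3077, 0.0249]
ee_rot: [-0.007, -0.073, 0.997, 0.032]
wrist_force: [-1.2, -1.3, 4.1]
opening: 0.0202
grasp_force: 97.4
```

```bash
python3 - <<'E'
from h import *
st(); p,M,o=pose(); print(np.round(M.T@[0,0,.14],4))
E
```

```text
39.22 [0.4886 0.3077 0.0249] -171.6 F [-1.2 -1.3  4.1] open 0.0202 g 97.4
[ 0.0014  0.0091 -0.1397]
```

send_rows([
  [[0,0.001,-0.01,0,1],[0,0.002,-0.03,0,1],[0,0.004,-0.06,0,1],[0.001,0.006,-0.09,0,1],[0.001,0.008,-0.12,0,1],[0.001,0.009,-0.14,0,1],[0.001,0.009,-0.14,0,1]],
])

```text
time: 39.8
position: [0.4908, 0.309, 0.1686]
ee_rot: [-0.005, -0.073, 0.997, 0.034]
wrist_force: [1.1, 1.2, -3.9]
opening: 0.0202
grasp_force: 98.3
```

```bash
python3 - <<'E'
from h import *
im=r.camera("scene");cv2.imwrite("pics/s8.png",im[90:300,300:520,::-1]); r.camera("top")
for c in ("scene","top"): print(see("mallet",c),see("mallet_grip",c),see("pin_left_head",c),see("pin_right_head",c))
st(); p,M,o=pose(); print(np.round(p-.019*M[:,2],4))
im=cv2.imread("pics/s8.png");cv2.imwrite("pics/s8.png",cv2.resize(im,None,fx=2.7,fy=2.7))
E
```

```text
[([0.5421, 0.3156, 0.1477], 0.92), ([0.5902, 0.4727, 0.0034], 0.82), ([0.2813, 0.3875, -0.0013], 0.66)] [([0.4887, 0.3101, 0.1878], 0.82), ([0.3002, 0.4348, 0.0397], 0.66), ([0.6014, 0.5218, 0.0317], 0.62)] [([0.5726, 0.1224, 0.0925], 0.53)] [([0.5395, -0.1549, 0.0948], 0.5)]
[([0.5387, 0.3171, 0.1464], 0.66)] [([0.3004, 0.4362, 0.0361], 0.64)] [([0.5754, 0.1219, 0.0875], 0.56)] [([0.5366, -0.1547, 0.0898], 0.4)]
40.3 [0.4874 0.3069 0.1616] -171.6 F [-0.2  0.  -4.6] open 0.0206 g 98.3
[0.4879 0.3058 0.1806]
```

View pics/s8.png

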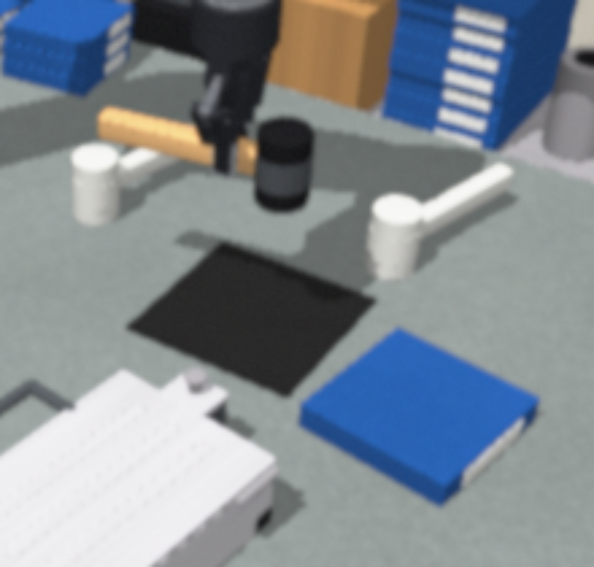

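```bash
python3 - <<'E'
from h import *
rel((.521,.114,.14,188.4))
p,M,o=pose(); np.save("hoff.npy",M.T@np.array([.053,.0092,-.0155])); print(np.load("hoff.npy"))
E
```

```text
[-0.0052, -0.1967, 0.009] 0.0
[-0.0540096   0.00038356  0.01472092]
```

send_rows([
  [[-0.001,-0.02,0.001,0,1],[-0.002,-0.05,0.002,0,1],[-0.003,-0.085,0.003,0,1],[-0.003,-0.12,0.004,0,1],[-0.004,-0.15,0.006,0,1],[-0.005,-0.18,0.008,0,1],[-0.005,-0.195,0.009,0,1],[-0.005,-0.197,0.009,0,1]],
])

```text
time: 40.97
position: [0.5213, 0.1109, 0.1401]
ee_rot: [-0.01, -0.071, 0.997, 0.031]
wrist_force: [0.1, 0.8, -4.6]
opening: 0.0205
grasp_force: 98.4
```

```bash
cat >> h.py <<'E'
def head():
    p,M,o=pose(); print("head face",np.round(p+M@np.load("hoff.npy"),4))
E
python3 - <<'E'
from h import *
im=r.camera("scene");cv2.imwrite("pics/s9.png",cv2.resize(im[160:300,300:460,::-1],None,fx=4,fy=4)); r.camera("top")
for c in ("scene","top"): print(see("mallet",c)[:3],see("pin_left_head",c))
st();head(); p,M,o=pose(); print(np.round(M.T@[0,0,-.03],4))
E
```

```text
[([0.5917, 0.4741, 0.0015], 0.66), ([0.5711, 0.1156, 0.1178], 0.65), ([0.2817, 0.3872, -0.0039], 0.52)] [([0.5741, 0.125, 0.0942], 0.55)]
[([0.2851, 0.3862, -0.0033], 0.78), ([0.5903, 0.4724, 0.0007], 0.56)] []
41.27 [0.5214 0.1152 0.1411] -171.5 F [ 0.6 -0.4 -5.1] open 0.0203 g 98.4
head face [0.5744 0.1245 0.1257]
[-0.0004 -0.0019  0.0299]
```

View pics/s9.png

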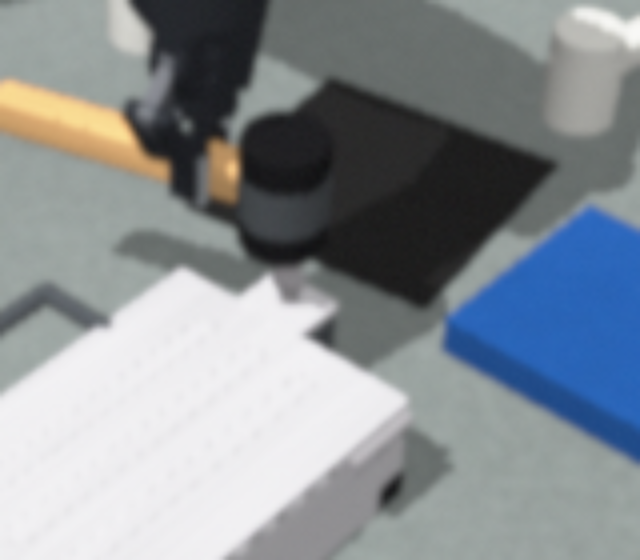

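Mallet head is directly above the left pin (crop (285,290)). Pressing down.

send_rows([
  [[0,-0.0005,0.008,0,1],[0,-0.001,0.016,0,1],[0,-0.0015,0.024,0,1],[0,-0.002,0.03,0,1],[0,-0.0022,0.034,0,1],[0,-0.0024,0.037,0,1],[0,-0.0025,0.039,0,1],[0,-0.0026,0.041,0,1]],
], force=120)

```text
time: 41.93
position: [0.5201, 0.1143, 0.1003]
ee_rot: [-0.01, -0.073, 0.997, 0.032]
wrist_force: [-4.4, 0.5, 5.2]
opening: 0.0201
grasp_force: 121.7
```

```bash
python3 - <<'E'
from h import *
st();head();r.camera("scene");st();head();print(see("mallet","scene"),see("pin_left_head","scene"),np.round(r.observe()["moment"],2))
E
```

```text
41.93 [0.5201 0.1143 0.1003] -171.5 F [-4.4  0.5  5.2] open 0.0201 g 121.7
head face [0.5732 0.1235 0.0849]
41.98 [0.5201 0.1143 0.1001] -171.5 F [-4.4  1.4  4.5] open 0.0202 g 121.7
head face [0.5732 0.1236 0.0846]
[([0.5893, 0.4751, 0.0021], 0.68), ([0.5709, 0.1188, 0.078], 0.63), ([0.2819, 0.389, -0.0008], 0.51)] [] [0.16 0.79 0.07]
```

send_rows([
  [[0,0,0.0015,0,1],[0,0,0.003,0,1],[0,0,0.0045,0,1],[0,0,0.006,0,1],[0,0,0.007,0,1],[0,0,0.007,0,1]],
])

```text
time: 42.58
position: [0.5202, 0.1143, 0.098]
ee_rot: [-0.008, -0.073, 0.997, 0.032]
wrist_force: [-16.6, -4.7, 34.8]
opening: 0.02
grasp_force: 126.6
```

```bash
python3 - <<'E'
from h import *
st();head();print(np.round(r.observe()["moment"],2))
E
```

```text
42.58 [0.5202 0.1143 0.098 ] -171.6 F [-16.6  -4.7  34.8] open 0.02 g 126.6
head face [0.5732 0.1236 0.0827]
[-0.17  2.23  0.2 ]
```

send_rows([
  [[0,0,-0.005,0,1],[0,0.001,-0.015,0,1],[0,0.002,-0.03,0,1],[0,0.003,-0.05,0,1],[0,0.004,-0.07,0,1],[0,0.004,-0.07,0,1]],
])

```text
time: 43.08
position: [0.5251, 0.1144, 0.1662]
ee_rot: [-0.005, -0.073, 0.997, 0.032]
wrist_force: [1.6, 1.1, -4.1]
opening: 0.0203
grasp_force: 120.8
```

```bash
python3 - <<'E'
from h import *
im=r.camera("scene");cv2.imwrite("pics/s10.png",cv2.resize(im[140:340,250:450,::-1],None,fx=3,fy=3)); r.camera("top")
for c in ("scene","top"): print(see("mallet",c)[:3],see("pin_left_head",c),see("pin_right_head",c))
st();head(); p,M,o=pose()
psi_t=140; a=np.radians(psi_t-180); # mallet yaw -40
import scipy
Rz=R.from_rotvec(M[:,2]*np.radians(((psi()-psi_t+180)%360)-180)).as_matrix(); Mt=Rz@M
t=np.array([.5365,-.154,.13])-Mt@np.load("hoff.npy"); print(t, np.degrees(np.arctan2(Mt[1,0],Mt[0,0]))); rel((*t,psi_t))
E
```

```text
[([0.2799, 0.3893, 0.0013], 0.85), ([0.576, 0.1208, 0.1442], 0.75), ([0.5904, 0.4739, 0.002], 0.6)] [([0.575, 0.1213, 0.0804], 0.61)] []
[([0.284, 0.3856, -0.0026], 0.91), ([0.5898, 0.4726, -0.002], 0.71), ([0.5147, 0.3266, -0.0022], 0.58)] [] [([0.5369, -0.1563, 0.0914], 0.42)]
43.48 [0.5209 0.1139 0.1617] -171.6 F [-0.2  0.  -4.9] open 0.0201 g 120.8
head face [0.5739 0.1231 0.1462]
[ 0.49530904 -0.12055661  0.14785313] 140.0224409483402
[0.0595, -0.2286, 0.0001] 48.4
```

View pics/s10.png

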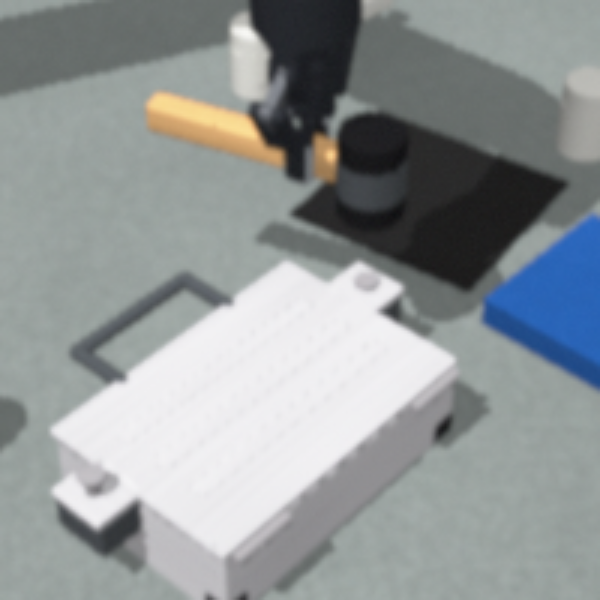

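Left pin is home (its head sits low at crop (367,280)). Now the right pin, with the handle swung over the lid away from the can.

send_rows([
  [[0.0075,-0.028,0,6,1],[0.015,-0.057,0,12,1],[0.022,-0.086,0,18,1],[0.03,-0.114,0,24,1],[0.037,-0.143,0,30,1],[0.045,-0.172,0,36,1],[0.052,-0.2,0,42,1],[0.0595,-0.2285,0,48.4,1]],
])

```text
time: 44.15
position: [0.4956, -0.1215, 0.1485]
ee_rot: [-0.022, 0.344, 0.938, 0.025]
wrist_force: [0.5, -0.6, -4.7]
opening: 0.0201
grasp_force: 120.6
```

send_rows([
  [[0,0,0,0,1],[0,0,0,0,1],[0,0,0,0,1]],
])

```text
time: 44.4
position: [0.4959, -0.12, 0.1487]
ee_rot: [-0.022, 0.342, 0.939, 0.026]
wrist_force: [0.6, -0.0, -4.8]
opening: 0.0199
grasp_force: 120.5
```

```bash
python3 - <<'E'
from h import *
im=r.camera("scene");cv2.imwrite("pics/s11.png",cv2.resize(im[200:400,190:390,::-1],None,fx=3,fy=3)); r.camera("top")
for c in ("scene","top"): print(see("mallet",c)[:3],see("pin_left_head",c),see("pin_right_head",c))
st();head(); p,M,o=pose(); f=p+M@np.load("hoff.npy"); print(np.round(M.T@(np.array([.5365,-.154,.1])-f),4),np.round(M.T@[0,0,-.03],4))
E
```

```text
[([0.2824, 0.391, 0.0021], 0.85), ([0.5909, 0.4765, 0.0012], 0.79), ([0.5329, -0.1548, 0.1258], 0.58)] [([0.5756, 0.123, 0.0803], 0.62)] [([0.5357, -0.1553, 0.0929], 0.49)]
[([0.5924, 0.4717, -0.0047], 0.8), ([0.2839, 0.3858, 0.0001], 0.68)] [([0.575, 0.1199, 0.0777], 0.58)] []
44.8 [ 0.4963 -0.1196  0.1491] 140.1 F [-0.6 -0.2 -5. ] open 0.0202 g 120.5
head face [ 0.5376 -0.153   0.1314]
[-0.0016 -0.0025  0.0313] [-0.0017 -0.001   0.0299]
```

View pics/s11.png

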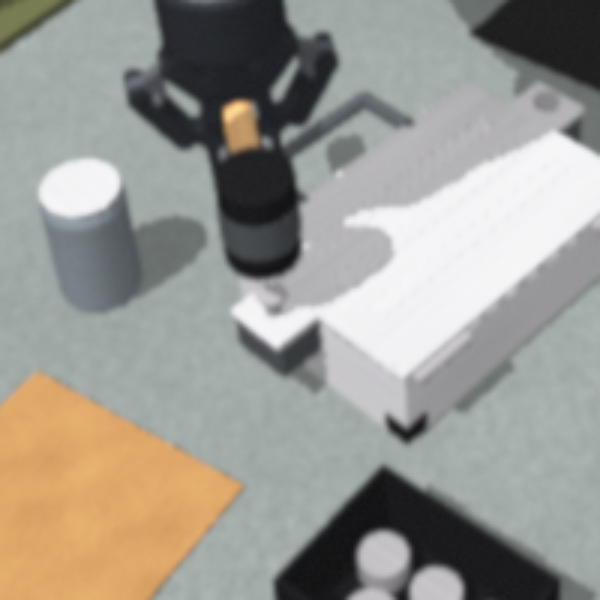

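send_rows([
  [[-0.0005,-0.0005,0.01,0,1],[-0.001,-0.001,0.02,0,1],[-0.0015,-0.0015,0.028,0,1],[-0.002,-0.002,0.034,0,1],[-0.002,-0.002,0.038,0,1],[-0.002,-0.002,0.041,0,1],[-0.002,-0.002,0.043,0,1],[-0.002,-0.002,0.045,0,1]],
])

```text
time: 45.47
position: [0.4945, -0.1203, 0.1043]
ee_rot: [-0.022, 0.342, 0.939, 0.025]
wrist_force: [-6.2, 1.4, 5.7]
opening: 0.0199
grasp_force: 122.0
```

```bash
python3 - <<'E'
from h import *
st();head()
E
```

```text
45.47 [ 0.4945 -0.1203  0.1043] 140.0 F [-6.2  1.4  5.7] open 0.0199 g 122.0
head face [ 0.5357 -0.1537  0.0865]
```

send_rows([
  [[0,0,0.0015,0,1],[0,0,0.003,0,1],[0,0,0.0045,0,1],[0,0,0.006,0,1],[0,0,0.006,0,1]],
])

```text
time: 45.88
position: [0.4944, -0.1198, 0.1008]
ee_rot: [-0.021, 0.342, 0.939, 0.025]
wrist_force: [-12.1, 4.1, 21.7]
opening: 0.0198
grasp_force: 124.6
```

```bash
python3 - <<'E'
from h import *
st();head()
E
```

```text
45.88 [ 0.4944 -0.1198  0.1008] 140.0 F [-12.1   4.1  21.7] open 0.0198 g 124.6
head face [ 0.5356 -0.1533  0.0831]
```

send_rows([
  [[0,0,0.001,0,1],[0,0,0.002,0,1],[0,0,0.003,0,1],[0,0,0.003,0,1]],
])

```text
time: 46.22
position: [0.4938, -0.1197, 0.0991]
ee_rot: [-0.021, 0.342, 0.939, 0.025]
wrist_force: [-14.7, 4.4, 31.1]
opening: 0.0203
grasp_force: 126.1
```

send_rows([
  [[0,0,-0.005,0,1],[0.001,0.001,-0.015,0,1],[0.001,0.001,-0.03,0,1],[0.002,0.001,-0.05,0,1],[0.003,0.002,-0.07,0,1],[0.003,0.002,-0.07,0,1]],
])

```text
time: 46.72
position: [0.4991, -0.1214, 0.1685]
ee_rot: [-0.017, 0.342, 0.939, 0.026]
wrist_force: [0.8, 0.3, -4.3]
opening: 0.0201
grasp_force: 120.9
```

```bash
python3 - <<'E'
from h import *
for c in ("scene","top"):
    r.camera(c);print(see("mallet",c)[:3],see("pin_left_head",c),see("pin_right_head",c),see("lid_bar",c),see("lid_hinge",c))
st();head(); rel((.4878,.307,.165,188.4),(.4878,.307,.028,188.4))
E
```

```text
[([0.5907, 0.478, -0.0014], 0.95), ([0.535, -0.1557, 0.144], 0.79), ([0.2798, 0.3876, -0.0002], 0.58)] [([0.5743, 0.1217, 0.0809], 0.6), ([0.6585, -0.0263, 0.0647], 0.34)] [([0.537, -0.1542, 0.0827], 0.42)] [] [([0.659, -0.0309, 0.0639], 0.71)]
[([0.5932, 0.4722, -0.0002], 0.9), ([0.2848, 0.3874, 0.0005], 0.62), ([0.5733, 0.1191, 0.0795], 0.4)] [([0.5734, 0.1248, 0.0788], 0.41)] [] [([0.4469, -0.0039, 0.0688], 0.72)] [([0.6514, -0.025, 0.0626], 0.65)]
47.32 [ 0.4955 -0.1205  0.1647] 140.1 F [-0.3  0.  -4.9] open 0.0198 g 120.9
head face [ 0.5368 -0.1539  0.1469]
[0.2799, 0.3222, 0.0265] -48.3
[0.272, 0.3177, 0.1631] -48.3
```

send_rows([
  [[0.02,0.023,0.002,-6,1],[0.045,0.052,0.004,-12,1],[0.07,0.081,0.007,-18,1],[0.095,0.11,0.009,-24,1],[0.12,0.139,0.011,-30,1],[0.145,0.168,0.014,-36,1],[0.17,0.197,0.016,-42,1],[0.195,0.225,0.0185,-48.3,1]],
])

```text
time: 47.98
position: [0.4905, 0.1796, 0.1653]
ee_rot: [-0.009, -0.075, 0.997, 0.032]
wrist_force: [1.1, 0.1, -3.7]
opening: 0.0201
grasp_force: 120.8
```

```bash
python3 - <<'E'
from h import *
st();rel((.4878,.307,.165,188.4),(.4878,.3077,.032,188.4))
E
```

```text
47.98 [0.4905 0.1796 0.1653] -171.4 F [ 1.1  0.1 -3.7] open 0.0201 g 120.8
[-0.0165, 0.1261, 0.0083] 0.2
[-0.0183, 0.1182, 0.141] 0.2
```

send_rows([
  [[-0.005,0.035,0.002,0,1],[-0.01,0.07,0.004,0,1],[-0.014,0.1,0.006,0,1],[-0.016,0.124,0.008,0,1],[-0.0165,0.126,0.008,0,1],[-0.0165,0.126,0.015,0,1],[-0.017,0.124,0.045,0,1],[-0.017,0.122,0.075,0,1]],
])

```text
time: 48.65
position: [0.4899, 0.3052, 0.0985]
ee_rot: [-0.007, -0.072, 0.997, 0.032]
wrist_force: [0.6, 0.6, -5.3]
opening: 0.0201
grasp_force: 121.0
```

```bash
python3 - <<'E'
from h import *
r.camera("scene");print(see("mallet","scene"),see("pin_right_head","scene"),see("mat","scene"));st();rel((.488,.3077,.032,188.4))
E
```

```text
[([0.5414, 0.3132, 0.0794], 0.98), ([0.5901, 0.4759, 0.0007], 0.71), ([0.2834, 0.3904, -0.0004], 0.57)] [([0.5365, -0.1547, 0.0811], 0.55)] [([0.5179, 0.3251, 0.0032], 0.63), ([0.7157, 0.273, -0.001], 0.41)]
48.85 [0.4873 0.3037 0.0974] -171.7 F [-0.3 -0.3 -4.1] open 0.0199 g 120.5
[-0.0023, -0.0003, 0.0655] -0.1
```

send_rows([
  [[0,0,0.015,0,1],[0,0,0.03,0,1],[0,0,0.045,0,1],[0,0,0.057,0,1],[0,0,0.064,0,1],[0,0,0.067,0,1],[0,0,0.069,0,1],[0,0,0.071,0,1]],
])

```text
time: 49.52
position: [0.4878, 0.3101, 0.0283]
ee_rot: [-0.008, -0.072, 0.997, 0.032]
wrist_force: [-0.4, -0.1, -4.7]
opening: 0.0198
grasp_force: 120.8
```

send_rows([
  [[0,0,0.001,0,1],[0,0,0.0015,0,1],[0,0,0.0015,0,1]],
])

```text
time: 49.77
position: [0.4869, 0.3099, 0.026]
ee_rot: [-0.009, -0.072, 0.997, 0.032]
wrist_force: [0.4, 0.8, -4.6]
opening: 0.0202
grasp_force: 120.8
```

send_rows([
  [[0,0,0.001,0,1],[0,0,0.002,0,1],[0,0,0.002,0,1]],
])

```text
time: 50.02
position: [0.4868, 0.3101, 0.0245]
ee_rot: [-0.009, -0.072, 0.997, 0.032]
wrist_force: [-1.9, -0.8, 2.1]
opening: 0.0201
grasp_force: 121.9
```

```bash
python3 - <<'E'
from h import *
r.camera("scene");print(see("mallet","scene")[:3]);st()
E
```

```text
[([0.2825, 0.3858, -0.0002], 0.9), ([0.5373, 0.3161, 0.0045], 0.7), ([0.5883, 0.4699, 0.0017], 0.68)]
50.12 [0.4868 0.3101 0.0244] -171.7 F [-3.3 -1.   3.5] open 0.0199 g 121.9
```

send_rows([
  [[0,0,0,0,1],[0,0,0,0,1],[0,0,0,0,0.7],[0,0,0,0,0.6],[0,0,0,0,0.5],[0,0,0,0,0.4],[0,0,0,0,0.4],[0,0,0,0,0.4]],
], force=20)

```text
time: 50.78
position: [0.4866, 0.3099, 0.0235]
ee_rot: [-0.009, -0.072, 0.997, 0.032]
wrist_force: [0.0, 1.0, -0.1]
opening: 0.0513
grasp_force: 0.0
```

send_rows([
  [[0,0.001,-0.01,0,0.4],[0,0.002,-0.03,0,0.4],[0,0.004,-0.06,0,0.4],[0.001,0.007,-0.1,0,0.4],[0.001,0.009,-0.14,0,0.4],[0.001,0.011,-0.18,0,0.4],[0.05,0.011,-0.2,0,0.4],[0.09,0.011,-0.2,0,0.4]],
])

```text
time: 51.45
position: [0.4133, 0.2989, 0.2298]
ee_rot: [-0.004, -0.072, 0.997, 0.035]
wrist_force: [-0.1, -0.2, 0.0]
opening: 0.051
grasp_force: 0.0
```

```bash
python3 - <<'E'
from h import *
im=r.camera("scene");cv2.imwrite("pics/s12.png",im[:,:,::-1]);r.camera("top")
for c in ("scene","top"):print(see("mallet",c)[:4],see("mallet_grip",c),see("pin_left_head",c),see("pin_right_head",c))
st()
E
```

```text
[([0.5383, 0.3158, 0.0052], 0.71), ([0.2834, 0.3887, -0.0005], 0.64)] [([0.6024, 0.5244, 0.0317], 0.95), ([0.4872, 0.3076, 0.0437], 0.63), ([0.299, 0.4363, 0.0391], 0.55)] [] [([0.5365, -0.1543, 0.0838], 0.42)]
[([0.588, 0.4727, -0.0006], 0.89), ([0.538, 0.3189, 0.0061], 0.77)] [([0.49, 0.3105, 0.0387], 0.7), ([0.6034, 0.5222, 0.0349], 0.59)] [([0.5772, 0.1231, 0.0786], 0.63)] [([0.5365, -0.157, 0.0779], 0.62)]
51.95 [0.4101 0.2968 0.2239] -171.7 F [-0.2  0.7 -0.2] open 0.0515 g 0.0
```

View pics/s12.png

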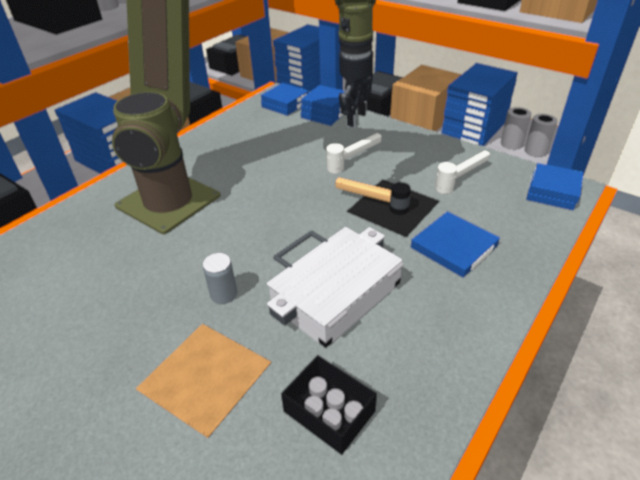

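The mallet stands on the mat at (400,195), the lid is shut and both pins read home at about 0.079 m. The can, carton and bin have not moved, and the sheet is empty.

```bash
python3 -c "
from plant import r
print(r.sign_off())"
```

```text
the job is handed in; nothing more can be done
None
```

I finished the job and handed it in at about 52 s of robot time: all four bearings are in the case, the lid was lowered shut gently, both pins were pressed home with the mallet (about 35–40 N each), and the mallet is standing on its head on the mat. The hand-in gave no verdict.

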